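# Vent a specimen canister and back off its locking ring

## Task

Get the specimen transport canister ready for opening, using only a fingertip: first press the vent button in the middle of its lid all the way down and let it come back up, then push the knurled locking ring round by its rim, anticlockwise seen from above, until the white line on the ring has come round to the arrow on the lid for the second time, and leave it there, lined up with the arrow, with nothing touching it. Grip and lift nothing, and leave the tube rack, the bottle and the tip box standing where they are.

Things in the scene. Friction and masses are not known exactly. Their poses are not given: they have to be found in the camera images.
- ring_center (a point): point on the upright axis of canister and ring, 110 mm above the bench; belongs to the fixed canister: z axis up, x axis along the arrow on the lid. The canister is a grey cylinder 88 mm across on a square steel foot (150 x 150 x 8 mm) bolted to the bench; its lid, inside the ring, is flat, 117 mm above the bench
- arrow (a point): tip of the small black raised arrow on the lid, 33.5 mm from the axis, pointing outwards at the ring; fixed
- mark (a point): white line across the top face of the ring, 42 mm from the axis; goes round with the ring. The ring is black plastic, 100 mm across over the 30 upright ridges of its rim (2 mm proud), 72 mm inside, 24 mm high, its underside 98 mm above the bench when tight (0); it climbs 3 mm per turn on its thread
- ring (a joint): angle of the knurled locking ring, rad, counted on over several turns; grows anticlockwise seen from above (loosening). 0 (a stop, screwed tight) has the white line at the arrow, as have 6.283 (first time round) and 12.566 (second time round). Starts between 0.4 and 2.4, the line just past the arrow. Turns stiffly (about 2 N at the rim) and stays where it is left
- vent_top (a point): middle of the top of the vent button, a round grey push button 24 mm across in a round steel housing on the axis in the middle of the lid; pressed straight down
- vent (a joint): how far the vent button is pressed, in m: 0 up, 0.006 fully down (about 5 N); springs back
- rack_mid (a point): centre, half-way up, of the loose black tube rack with twelve capped tubes (92 x 71 mm, 107 mm high)
- reagent_mid (a point): centre, half-way up, of the loose reagent bottle (54 mm across, 105 mm high)
- tipbox_mid (a point): centre, half-way up, of the loose pipette tip box (87 x 62 mm, 65 mm high)

How it is judged:
By the outcome, as a careful person would: the job done as asked, in the order asked, and still so for the second after the job is handed in, with the robot touching nothing.
It also fails if it takes over 61 s, if anything falls off the work surface, if the arm or the gripper's body presses on something with over 40 N, if the wrist force passes 120 N, or if a joint passes its speed limit or range.

## Robot

A 6-joint arm with a two-finger parallel gripper is mounted at the origin on the work surface. World frame = base frame: x ahead of the robot, y to its left, z up, the work surface at z = 0. Lengths are in m, angles in rad, forces in N, time in s.
With the tool pointing down it reaches from about 0.425 to 1.125 m from the base axis. Payload 14.9 kg.
Tool frame: the origin (TCP) lies at the very end of the fingers, on their centre line; the grasp point (between the pads) lies 19 mm behind it; z points along the fingers, y is the direction in which the jaws open and shut (so a half turn about z gives the same grasp; the last joint's range is limited). The gripper opens to 91 mm and grips with 3 to 60 N. Pads are 32 mm wide; open, the fingers measure 118 mm over their backs; the gripper's body (76 mm by 178 mm) begins 60 mm behind the grasp point.
Start: joints at [1.142, 0.379, 1.734, -0, 1.028, -0.033], TCP at [0.27, 0.646, 0.214] pointing down, gripper open.
Joint ranges: [-2.77, 2.77], [-0.74, 2.19], [0, 2.66], [-1.06, 4.2], [0.31, 2.87], [-3.08, 3.08]. Speed limits (rad/s): [1.89, 1.89, 2.39, 3.14, 3.14, 3.14].

## Interface

Orientations are given as a unit quaternion [w, x, y, z].
In Python, from cell import robot gives the robot as it stands.
- The arm moves only by the tool send_rows, never from a script. Its argument "commands" is a list of rows, each an object of numbers: "dx", "dy", "dz": the shift along the tool's x, y, z scaled (see below); "rx", "ry", "rz": the turn, a rotation vector about the tool's x, y, z scaled (see below); "gripper": the gripper's target within -1 to 1 (fully open at 1, half-way at 0, shut at -1). A call has 1 to 12 rows; each row shifts and turns the commanded pose from where the row before left it, along the tool's axes as they then stand; what a row does not reach is not made up. The controller multiplies each number of a shift by 50 mm and each number of a turn by 0.12 rad. A row lasts 1/10 s, in which the tool goes at most 50 mm and 8.59 degrees, less where a joint would pass 70% of its speed; a pose out of reach is approached as far as the arm can. A call with a number of a shift or a turn outside -1 to 1 is refused whole. A call with a gripper value outside its range is refused whole. The fingers move at their own pace and stop on an object; "force" is the grip in N (left out, the last holds). Time passes only in rows, so rows that do not move let the fingers close. It gives the time, the measured TCP pose, the force and the opening at its end, in the units of the state.
- robot.get_obs(): the state, without advancing time (a new reading comes with each control period).
- robot.get_image(name): name is "scene" or "top" or "wrist"; returns a dict with "pixels" (480x640x3 uint8, red, green, blue), "intrinsics" (3x3 intrinsics, pixels), "origin" and "attitude" of the camera in the world. Camera axes: x right, y up, looking along -z (the intrinsics and any distortion apply to the point x, -y, -z); pixel columns grow to the right and rows downward; lengths in m; the calibration is good to about 2 mm. A picture is of the moment at which its call begins. There is no depth.
- robot.close_job(): hands the job in, once; it reports no verdict.
Trained networks look in the newest picture that a camera, given by its name, has taken for a name from the list of things; names that differ only in an ending like _2 or _b are one class to them, and where a whole thing is asked for, a point or a joint stands for the part that bears it (a point fixed in the world has none). Each returns a list of dicts, best first, with "score" (0 to 1); they miss things now and then, are a little off and sometimes report something else, mostly with a low value. They report only what shows in the picture. A call takes as long as a camera call.
- robot.find_in(camera, query): "xy" ([column, row] in pixels, amid what is visible of it).
- robot.silhouettes(camera, query): "region" (480x640 bool, what is visible of it) and "xy" ([column, row] in pixels, amid what is visible of it).
The state is a dict: "time_s": time; "q": joint angles; "qvel": joint speeds; "joint_efforts": joint torques, N m; "eef_pos": TCP position; "ee_rot": TCP orientation; "ft_force": force on the tool from outside, world axes, zero at the start; "wrist_torque": the same for the moment, N m; "finger_gap": finger opening in m.
Only numpy, scipy, OpenCV 4.12 (cv2) and the standard library are available. Lean on these libraries where they do the work, as an engineer would, in place of code of your own. Each camera call takes 0.05 s, during which the arm holds its last target.

## Working session

There is one attempt and no reset: what is moved stays moved. The work goes in short steps, Python scripts to look and compute and a tool call to move; the robot and the scene stay as the last step left them, time stands still between calls to the robot, and variables do not carry over. Pictures are saved under pics/ and viewed, and the job is handed in when it is done.

Besides the shell and the picture viewer there is one more tool, called after ">>>" as name([rows], argument=value, ...), one row to a line, values as JSON. send_rows: Moves the arm, as the interface text tells. Shifts and turns lie within -1 to 1; 1 stands for 50 mm of shift or 0.12 rad of turn. Its arguments: {"type":"object","properties":{"commands":{"type":"array","items":{"type":"object","properties":{"dx":{"type":"number"},"dy":{"type":"number"},"dz":{"type":"number"},"rx":{"type":"number"},"ry":{"type":"number"},"rz":{"type":"number"},"gripper":{"type":"number"}}}},"force":{"type":"number"}},"required":["commands"]}

```bash
ls; mkdir -p pics; python3 - <<'E'
from cell import robot
import cv2
o=robot.get_obs(); print({k:o[k] for k in ['time_s','eef_pos','ee_rot','ft_force','finger_gap']})
for n in ['scene','top','wrist']:
    im=robot.get_image(n); cv2.imwrite(f'pics/{n}0.png',im['pixels'][:,:,::-1])
    print(n,im['intrinsics'],im['origin'],im['attitude'])
    for q in ['ring_center','ring','mark','arrow','vent_top','rack_mid','reagent_mid','tipbox_mid']:
        try: print(q,[(r['xy'],round(r['score'],2)) for r in robot.find_in(n,q)[:2]])
        except Exception as e: print(q,e)
print(robot.get_obs()['time_s'])
E
```

```text
pics
{'time_s': 0.0, 'eef_pos': array([0.26976124, 0.64551076, 0.21329652]), 'ee_rot': array([-1.00625237e-04,  1.96617051e-01,  9.80480212e-01, -5.27267156e-04]), 'ft_force': array([ 0.10642252, -0.14517584, -0.22909374]), 'finger_gap': 0.09125272302405872}
scene [[522.81628441   0.         317.70696648]
 [  0.         522.81628441 231.22415364]
 [  0.           0.           1.        ]] [1.1972793  0.31130424 0.7215566 ] [0.49182307 0.21817264 0.33352968 0.77412449]
ring_center [([365.8, 258.1], 0.66), ([370.8, 211.2], 0.6)]
ring [([368.3, 232.5], 0.66)]
mark [([365.9, 231.0], 0.61)]
arrow [([366.1, 254.8], 0.89)]
vent_top [([369.6, 211.5], 0.67)]
rack_mid [([265.3, 231.1], 0.66)]
reagent_mid [([480.5, 276.2], 0.78)]
tipbox_mid [([329.6, 338.0], 0.77), ([481.4, 276.1], 0.28)]
top [[454.7756619    0.         322.58615278]
 [  0.         454.7756619  244.59980327]
 [  0.           0.           1.        ]] [0.56977882 0.05037186 1.02500489] [ 0.71071188  0.01937399 -0.01757576 -0.70299671]
ring_center [([296.3, 281.7], 0.84)]
ring [([281.1, 295.8], 0.81)]
mark [([287.1, 298.5], 0.62)]
arrow [([296.6, 279.8], 0.85)]
vent_top []
rack_mid [([381.5, 263.6], 0.67)]
reagent_mid [([199.2, 290.1], 0.62)]
tipbox_mid [([285.7, 189.6], 0.62)]
wrist [[386.03427218   0.         321.19683051]
 [  0.         386.03427218 241.34915193]
 [  0.           0.           1.        ]] [0.20018574 0.67357293 0.38460675] [ 0.82508291 -0.11031977 -0.07290471  0.54932016]
ring_center []
ring []
mark []
arrow []
vent_top []
rack_mid []
reagent_mid []
tipbox_mid []
1.35
```

View pics/scene0.png

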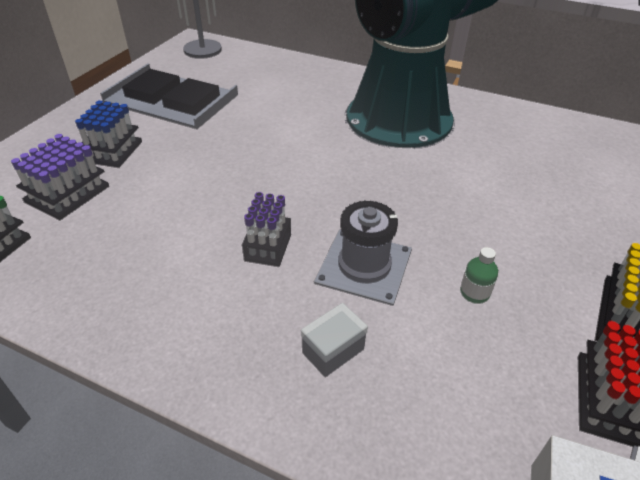

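View pics/top0.png

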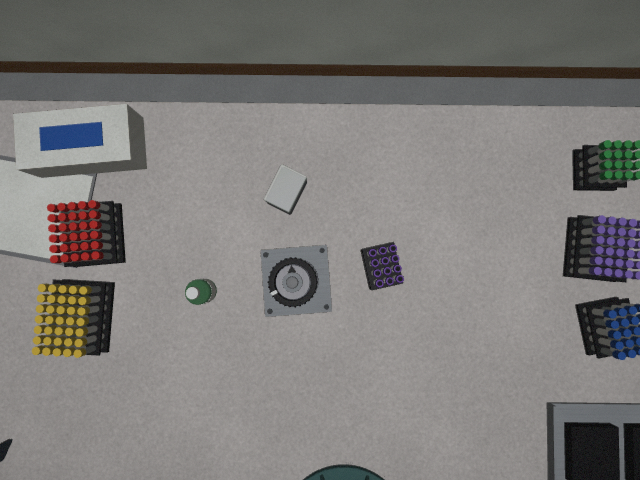

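```bash
python3 - <<'E'
import cv2
a=cv2.imread('pics/top0.png')[220:350,180:440]; cv2.imwrite('pics/topz.png',cv2.resize(a,None,fx=3,fy=3,interpolation=cv2.INTER_CUBIC))
a=cv2.imread('pics/scene0.png')[170:320,280:460]; cv2.imwrite('pics/scenez.png',cv2.resize(a,None,fx=4,fy=4,interpolation=cv2.INTER_CUBIC))
E
```

```text
(no output)
```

View pics/topz.png

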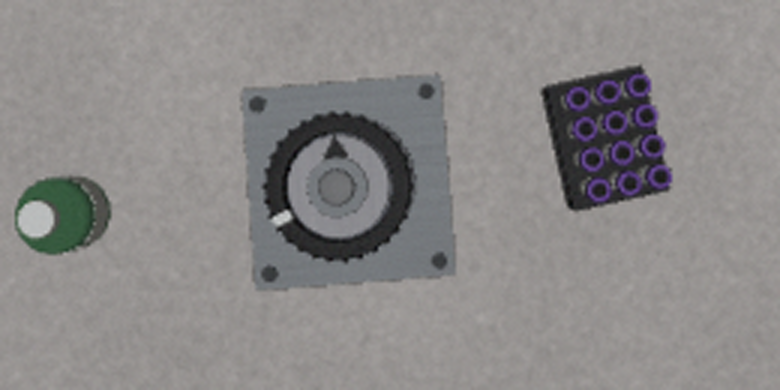

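View pics/scenez.png

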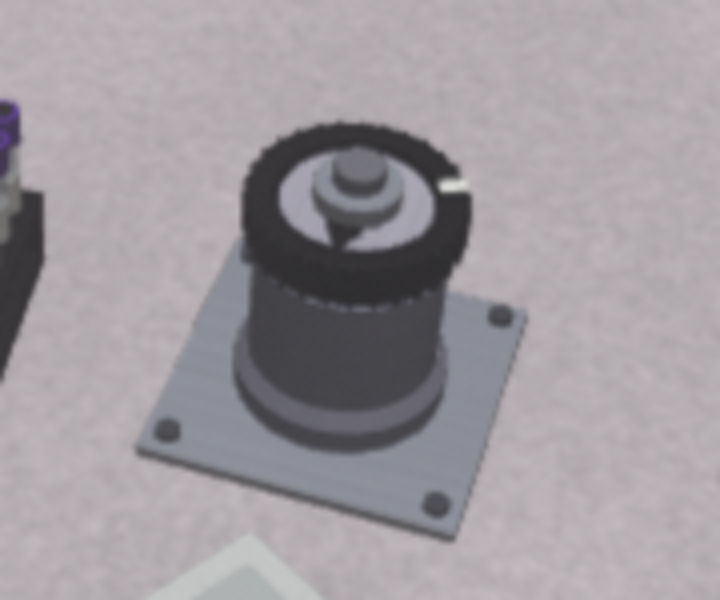

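```bash
cat > h.py <<'E'
import numpy as np
from scipy.spatial.transform import Rotation as R
CAM={'top':([[454.7756619,0,322.58615278],[0,454.7756619,244.59980327],[0,0,1]],[0.56977882,0.05037186,1.02500489],[0.71071188,0.01937399,-0.01757576,-0.70299671]),
'scene':([[522.81628441,0,317.70696648],[0,522.81628441,231.22415364],[0,0,1]],[1.1972793,0.31130424,0.7215566],[0.49182307,0.21817264,0.33352968,0.77412449])}
def rot(q): return R.from_quat([q[1],q[2],q[3],q[0]])
def plane(cam,px,z):
    K,o,q=CAM[cam] if isinstance(cam,str) else (cam['intrinsics'],cam['origin'],cam['attitude'])
    K=np.array(K);o=np.array(o)
    d=np.array([(px[0]-K[0,2])/K[0,0],-(px[1]-K[1,2])/K[1,1],-1]); d=rot(q).apply(d)
    return o+d*(z-o[2])/d[2]
def proj(cam,p):
    K,o,q=CAM[cam] if isinstance(cam,str) else (cam['intrinsics'],cam['origin'],cam['attitude'])
    K=np.array(K); c=rot(q).inv().apply(np.array(p)-np.array(o)); c=c/-c[2]
    return np.array([K[0,0]*c[0]+K[0,2],-K[1,1]*c[1]+K[1,2]])
E
python3 - <<'E'
from h import *
z=lambda x,y:(x/3+180-.33,y/3+220-.33)
s=lambda x,y:(x/4+280-.4,y/4+170-.4)
print('bolts',np.mean([plane('top',z(*p),.01) for p in [(257,104),(426,91),(269,274),(439,261)]],0))
print('ring',plane('top',z(339,187),.122))
print('lid/housing',plane('top',z(337,187),.13))
print('arrowtip',plane('top',z(335,137),.118))
print('mark',plane('top',z(281,218),.122))
for p in [(257,104),(426,91)]: print(plane('top',z(*p),.01))
for h in (.125,.13,.135,.14): print('btn scene',h,plane('scene',s(361,165),h), 'top',plane('top',z(337,187),h))
print('scene ring',plane('scene',s(357,203),.123))
print('arrow scene',plane('scene',s(340,247),.118),'mark',plane('scene',s(454,185),.123))
for n,p,h in [('tip',(285.7,189.6),.065),('rack',(381.5,263.6),.09),('bot',(199,290),.1)]: print(n,plane('top',p,h))
E
```

```text
bolts [0.54238291 0.11247703 0.01      ]
ring [0.54219784 0.11134817 0.122     ]
lid/housing [0.54242774 0.11211645 0.13      ]
arrowtip [0.57515749 0.11475264 0.118     ]
mark [0.52139853 0.14929823 0.122     ]
[0.59969802 0.1808416  0.01      ]
[0.61075025 0.05515901 0.01      ]
btn scene 0.125 [0.52854328 0.10774704 0.125     ] top [0.54227494 0.11246139 0.125     ]
btn scene 0.13 [0.53414825 0.10945314 0.13      ] top [0.54242774 0.11211645 0.13      ]
btn scene 0.135 [0.53975322 0.11115924 0.135     ] top [0.54258054 0.11177151 0.135     ]
btn scene 0.14 [0.54535818 0.11286534 0.14      ] top [0.54273334 0.11142657 0.14      ]
scene ring [0.55047841 0.11437963 0.123     ]
arrow scene [0.57437258 0.11618187 0.118     ] mark [0.52132716 0.14825794 0.123     ]
tip [0.73630466 0.13285345 0.065     ]
rack [ 0.5809156  -0.06839414  0.09      ]
bot [0.52326518 0.30252657 0.1       ]
```

>>> send_rows([
  {"gripper": -1},
  {"gripper": -1},
  {"gripper": -1},
  {"gripper": -1},
  {"gripper": -1},
  {"gripper": -1},
], force=20)

```text
invalid input
```

>>> send_rows([
  {"dx": 0,"dy": 0,"dz": 0,"rx": 0,"ry": 0,"rz": 0,"gripper": -1},
  {"dx": 0,"dy": 0,"dz": 0,"rx": 0,"ry": 0,"rz": 0,"gripper": -1},
], force=20)

```text
time_s: 1.55
eef_pos: [0.2699, 0.6459, 0.2139]
ee_rot: [-0.0, 0.197, 0.98, -0.0]
ft_force: [-0.3, -0.5, -0.1]
finger_gap: 0.0781
```

```bash
python3 - <<'E'
from h import *
o=[0.27,0.646,0.214]; q=[0,.19662,.98048,0]
print(rot(q).as_matrix())
d=rot(q).inv().apply(np.array([.5423,.112,.20])-o); print(d, d/.05)
E
```

```text
[[-0.92268119  0.38556378  0.        ]
 [ 0.38556378  0.92268119  0.        ]
 [ 0.          0.         -1.        ]]
[-0.45713715 -0.38772274  0.014     ] [-9.14274291 -7.75445473  0.28      ]
```

>>> send_rows([
  {"dx": -0.57,"dy": -0.485,"dz": 0,"rx": 0,"ry": 0,"rz": 0,"gripper": -1},
  {"dx": -0.57,"dy": -0.485,"dz": 0,"rx": 0,"ry": 0,"rz": 0,"gripper": -1},
  {"dx": -0.57,"dy": -0.485,"dz": 0,"rx": 0,"ry": 0,"rz": 0,"gripper": -1},
  {"dx": -0.57,"dy": -0.485,"dz": 0,"rx": 0,"ry": 0,"rz": 0,"gripper": -1},
  {"dx": -0.57,"dy": -0.485,"dz": 0,"rx": 0,"ry": 0,"rz": 0,"gripper": -1},
  {"dx": -0.57,"dy": -0.485,"dz": 0,"rx": 0,"ry": 0,"rz": 0,"gripper": -1},
  {"dx": -0.57,"dy": -0.485,"dz": 0,"rx": 0,"ry": 0,"rz": 0,"gripper": -1},
  {"dx": -0.57,"dy": -0.485,"dz": 0,"rx": 0,"ry": 0,"rz": 0,"gripper": -1},
  {"dx": -0.57,"dy": -0.485,"dz": 0,"rx": 0,"ry": 0,"rz": 0,"gripper": -1},
  {"dx": -0.57,"dy": -0.485,"dz": 0,"rx": 0,"ry": 0,"rz": 0,"gripper": -1},
])

```text
time_s: 2.55
eef_pos: [0.4399, 0.3109, 0.2142]
ee_rot: [0.0, 0.197, 0.98, 0.0]
ft_force: [0.3, 1.5, -0.3]
finger_gap: 0.0004
```

```bash
python3 - <<'E'
from h import *
from cell import robot
import cv2
im=robot.get_image('wrist'); cv2.imwrite('pics/w1.png',im['pixels'][:,:,::-1])
np.save('w1.npy',{k:im[k] for k in('intrinsics','origin','attitude')},allow_pickle=True)
o=robot.get_obs(); p=o['eef_pos']; print(p,o['ee_rot'],o['q'],o['time_s'],o['finger_gap'])
d=rot(o['ee_rot']).inv().apply(np.array([.5423,.112,.16])-p)/.05; print(d)
print(proj(im,[.5423,.112,.137]))
E
```

```text
[0.44135471 0.30765762 0.21401532] [ 3.44988226e-04  1.96938335e-01  9.80415737e-01 -3.94397837e-04] [ 5.65962216e-01  1.23591083e-01  2.06152758e+00 -1.28108984e-03
  9.56522072e-01 -6.07627428e-01] 2.6 0.0007953941532954995
[-3.37251454 -2.82929445  1.08491584]
[140.17920305 460.64006157]
```

View pics/w1.png

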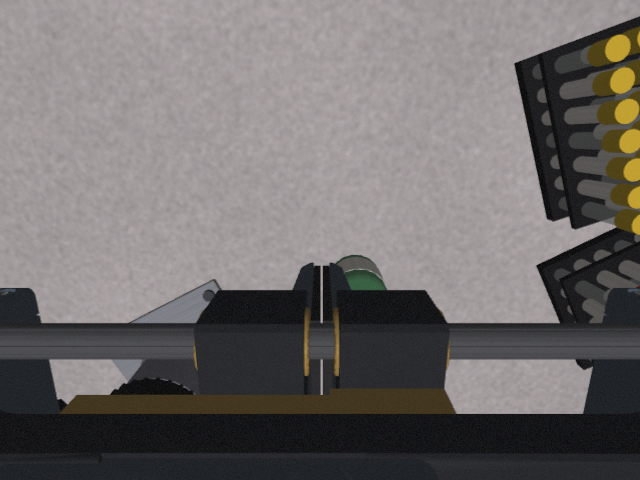

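>>> send_rows([
  {"dx": -0.42,"dy": -0.354,"dz": 0,"rx": 0,"ry": 0,"rz": 0,"gripper": -1},
  {"dx": -0.42,"dy": -0.354,"dz": 0,"rx": 0,"ry": 0,"rz": 0,"gripper": -1},
  {"dx": -0.42,"dy": -0.354,"dz": 0,"rx": 0,"ry": 0,"rz": 0,"gripper": -1},
  {"dx": -0.42,"dy": -0.354,"dz": 0.2,"rx": 0,"ry": 0,"rz": 0,"gripper": -1},
  {"dx": -0.42,"dy": -0.354,"dz": 0.2,"rx": 0,"ry": 0,"rz": 0,"gripper": -1},
  {"dx": -0.42,"dy": -0.354,"dz": 0.2,"rx": 0,"ry": 0,"rz": 0,"gripper": -1},
  {"dx": -0.42,"dy": -0.354,"dz": 0.2,"rx": 0,"ry": 0,"rz": 0,"gripper": -1},
  {"dx": -0.42,"dy": -0.354,"dz": 0.2,"rx": 0,"ry": 0,"rz": 0,"gripper": -1},
  {"dx": 0,"dy": 0,"dz": 0,"rx": 0,"ry": 0,"rz": 0,"gripper": -1},
  {"dx": 0,"dy": 0,"dz": 0,"rx": 0,"ry": 0,"rz": 0,"gripper": -1},
])

```text
time_s: 3.6
eef_pos: [0.5398, 0.1166, 0.1638]
ee_rot: [-0.0, 0.197, 0.98, -0.0]
ft_force: [-0.4, -0.6, -0.2]
finger_gap: 0.0007
```

```bash
python3 - <<'E'
from h import *
from cell import robot
import cv2
im=robot.get_image('scene'); cv2.imwrite('pics/s2.png',cv2.resize(im['pixels'][130:310,260:480,::-1],None,fx=3.5,fy=3.3))
o=robot.get_obs(); p=o['eef_pos']; print(p,o['ee_rot'],o['q'],o['time_s'],o['ft_force'])
d=rot(o['ee_rot']).inv().apply(np.array([.5423,.112,.137])-p)/.05; print(d)
E
```

```text
[0.53971961 0.11709498 0.16410942] [8.67955118e-06 1.96762303e-01 9.80451219e-01 5.24123928e-05] [ 1.71398075e-01  2.17457931e-01  2.05875031e+00  1.20165697e-04
  8.65330372e-01 -1.00336703e+00] 3.65 [-0.8116406   1.58829892  0.00940603]
[-0.08692985 -0.07415509  0.54218024]
```

View pics/s2.png

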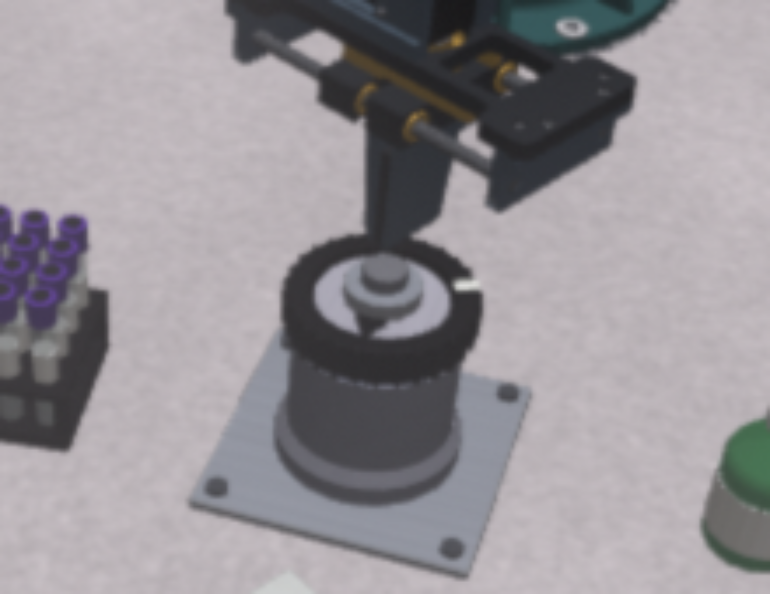

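>>> send_rows([
  {"dx": -0.087,"dy": -0.074,"dz": 0.2,"rx": 0,"ry": 0,"rz": 0,"gripper": -1},
  {"dx": 0,"dy": 0,"dz": 0.2,"rx": 0,"ry": 0,"rz": 0,"gripper": -1},
  {"dx": 0,"dy": 0,"dz": 0.1,"rx": 0,"ry": 0,"rz": 0,"gripper": -1},
  {"dx": 0,"dy": 0,"dz": 0,"rx": 0,"ry": 0,"rz": 0,"gripper": -1},
])

```text
time_s: 4.05
eef_pos: [0.5418, 0.1119, 0.138]
ee_rot: [-0.001, 0.196, 0.981, -0.0]
ft_force: [-2.8, 1.0, 2.7]
finger_gap: 0.0004
```

>>> send_rows([
  {"dx": 0,"dy": 0,"dz": 0.04,"rx": 0,"ry": 0,"rz": 0,"gripper": -1},
  {"dx": 0,"dy": 0,"dz": 0.04,"rx": 0,"ry": 0,"rz": 0,"gripper": -1},
])

```text
time_s: 4.25
eef_pos: [0.5423, 0.1119, 0.135]
ee_rot: [-0.0, 0.197, 0.98, 0.0]
ft_force: [-1.5, -0.1, 3.7]
finger_gap: 0.0002
```

>>> send_rows([
  {"dx": 0,"dy": 0,"dz": 0.04,"rx": 0,"ry": 0,"rz": 0,"gripper": -1},
  {"dx": 0,"dy": 0,"dz": 0.0,"rx": 0,"ry": 0,"rz": 0,"gripper": -1},
])

```text
time_s: 4.45
eef_pos: [0.5424, 0.1119, 0.1337]
ee_rot: [-0.0, 0.197, 0.98, 0.0]
ft_force: [-6.9, 0.4, 14.3]
finger_gap: 0.0007
```

>>> send_rows([
  {"dx": 0,"dy": 0,"dz": 0.03,"rx": 0,"ry": 0,"rz": 0,"gripper": -1},
  {"dx": 0,"dy": 0,"dz": 0.0,"rx": 0,"ry": 0,"rz": 0,"gripper": -1},
])

```text
time_s: 4.65
eef_pos: [0.5425, 0.112, 0.1333]
ee_rot: [-0.0, 0.197, 0.98, 0.0]
ft_force: [-14.9, -0.5, 36.0]
finger_gap: 0.0006
```

```bash
python3 - <<'E'
from h import *
from cell import robot
import cv2
im=robot.get_image('scene'); cv2.imwrite('pics/s3.png',cv2.resize(im['pixels'][195:255,325:415,::-1],None,fx=8,fy=8,interpolation=cv2.INTER_CUBIC))
cv2.imwrite('pics/s3r.png',im['pixels'][:,:,::-1])
E
```

```text
(no output)
```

View pics/s3.png

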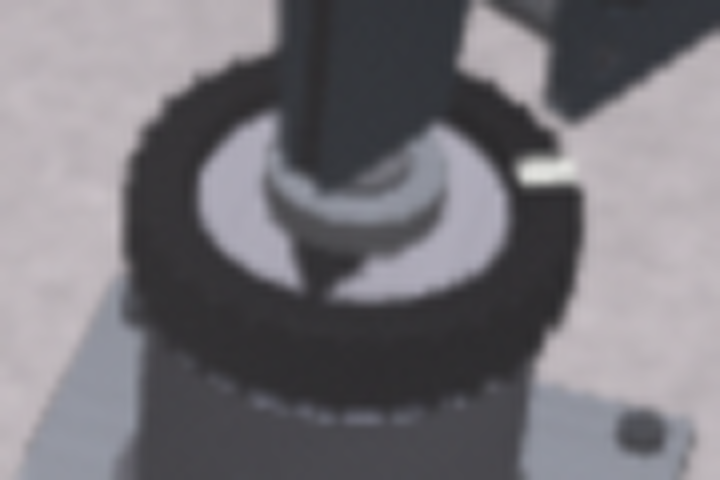

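```bash
python3 - <<'E'
import cv2
from h import *
im=cv2.imread('pics/scene0.png'); a=im[195:245,340:400]; f=10
a=cv2.resize(a,None,fx=f,fy=f,interpolation=cv2.INTER_CUBIC)
t=np.linspace(0,2*np.pi,200)
def circ(r,z,col,img):
    P=[(proj('scene',[.5423+r*np.cos(u),.112+r*np.sin(u),z])-np.array([340,195])+.5)*f for u in t]
    cv2.polylines(img,[np.int32(P)],True,col,1)
b=a.copy()
circ(.012,.1395,(0,0,255),b);circ(.012,.1335,(0,255,255),b);circ(.020,.1275,(0,255,0),b);circ(.05,.123,(255,0,0),b);circ(.036,.117,(255,0,0),b)
cv2.imwrite('pics/cmp.png',np.vstack([a,b])[:, :]) 
cv2.imwrite('pics/cmp.png',cv2.resize(np.hstack([a,b]),(800,333)))
cv2.imwrite('pics/a.png',a);cv2.imwrite('pics/b.png',b)
E
```

```text
(no output)
```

View pics/b.png

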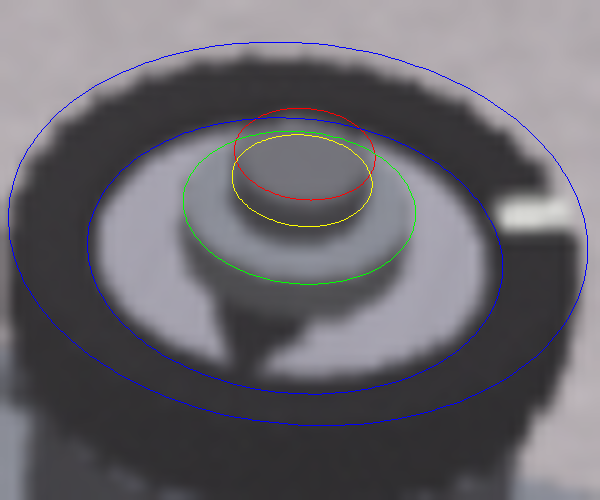

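View pics/a.png

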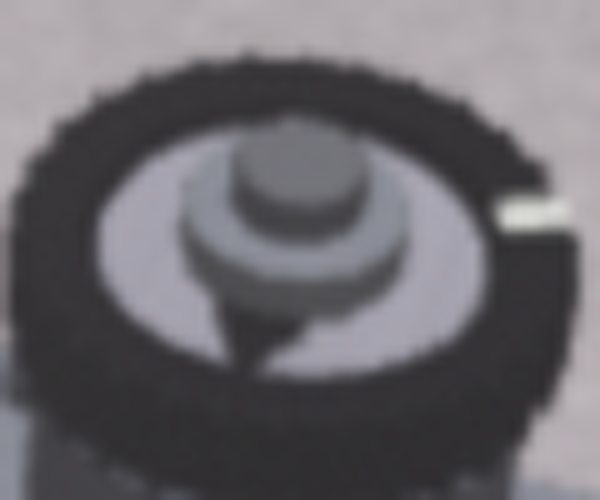

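>>> send_rows([
  {"dx": 0,"dy": 0,"dz": -0.2,"rx": 0,"ry": 0,"rz": 0,"gripper": -1},
  {"dx": 0,"dy": 0,"dz": -0.4,"rx": 0,"ry": 0,"rz": 0,"gripper": -1},
  {"dx": 0,"dy": 0,"dz": -0.2,"rx": 0,"ry": 0,"rz": 1,"gripper": -1},
  {"dx": 0,"dy": 0,"dz": 0,"rx": 0,"ry": 0,"rz": 1,"gripper": -1},
  {"dx": 0,"dy": 0,"dz": 0,"rx": 0,"ry": 0,"rz": 1,"gripper": -1},
  {"dx": 0,"dy": 0,"dz": 0,"rx": 0,"ry": 0,"rz": 1,"gripper": -1},
  {"dx": 0,"dy": 0,"dz": 0,"rx": 0,"ry": 0,"rz": 1,"gripper": -1},
  {"dx": 0,"dy": 0,"dz": 0,"rx": 0,"ry": 0,"rz": 1,"gripper": -1},
  {"dx": 0,"dy": 0,"dz": 0,"rx": 0,"ry": 0,"rz": 1,"gripper": -1},
  {"dx": 0,"dy": 0,"dz": 0,"rx": 0,"ry": 0,"rz": 1,"gripper": -1},
  {"dx": 0,"dy": 0,"dz": 0,"rx": 0,"ry": 0,"rz": 1,"gripper": -1},
  {"dx": 0,"dy": 0,"dz": 0,"rx": 0,"ry": 0,"rz": 1,"gripper": -1},
])

```text
time_s: 5.9
eef_pos: [0.5425, 0.1117, 0.1714]
ee_rot: [0.0, 0.718, 0.696, 0.0]
ft_force: [0.4, -0.5, -0.8]
finger_gap: 0.0007
```

>>> send_rows([
  {"dx": 0,"dy": 0,"dz": 0,"rx": 0,"ry": 0,"rz": 1,"gripper": -1},
  {"dx": 0,"dy": 0,"dz": 0,"rx": 0,"ry": 0,"rz": 1,"gripper": -1},
  {"dx": 0,"dy": 0,"dz": 0,"rx": 0,"ry": 0,"rz": 1,"gripper": -1},
  {"dx": 0,"dy": 0,"dz": 0,"rx": 0,"ry": 0,"rz": 1,"gripper": -1},
  {"dx": 0,"dy": 0,"dz": 0,"rx": 0,"ry": 0,"rz": 1,"gripper": -1},
  {"dx": 0,"dy": 0,"dz": 0,"rx": 0,"ry": 0,"rz": 1,"gripper": -1},
  {"dx": 0,"dy": 0,"dz": 0,"rx": 0,"ry": 0,"rz": 1,"gripper": -1},
  {"dx": 0,"dy": 0,"dz": 0,"rx": 0,"ry": 0,"rz": 1,"gripper": -1},
  {"dx": 0,"dy": 0,"dz": 0,"rx": 0,"ry": 0,"rz": 1,"gripper": -1},
  {"dx": 0,"dy": 0,"dz": 0,"rx": 0,"ry": 0,"rz": 1,"gripper": -1},
  {"dx": 0,"dy": 0,"dz": 0,"rx": 0,"ry": 0,"rz": 1,"gripper": -1},
  {"dx": 0,"dy": 0,"dz": 0,"rx": 0,"ry": 0,"rz": 1,"gripper": -1},
])

```text
time_s: 7.1
eef_pos: [0.5425, 0.1117, 0.1714]
ee_rot: [0.0, 0.999, 0.05, 0.0]
ft_force: [-0.1, -0.2, 0.2]
finger_gap: 0.0005
```

>>> send_rows([
  {"dx": 0,"dy": 0,"dz": 0,"rx": 0,"ry": 0,"rz": 1,"gripper": -1},
  {"dx": 0,"dy": 0,"dz": 0,"rx": 0,"ry": 0,"rz": 1,"gripper": -1},
  {"dx": 0,"dy": 0,"dz": 0,"rx": 0,"ry": 0,"rz": 1,"gripper": -1},
  {"dx": 0,"dy": 0,"dz": 0,"rx": 0,"ry": 0,"rz": 1,"gripper": -1},
  {"dx": 0,"dy": 0,"dz": 0,"rx": 0,"ry": 0,"rz": 1,"gripper": -1},
  {"dx": 0,"dy": 0,"dz": 0,"rx": 0,"ry": 0,"rz": 1,"gripper": -1},
  {"dx": 0,"dy": 0,"dz": 0,"rx": 0,"ry": 0,"rz": 1,"gripper": -1},
  {"dx": 0,"dy": 0,"dz": 0,"rx": 0,"ry": 0,"rz": 1,"gripper": -1},
  {"dx": 0,"dy": 0,"dz": 0,"rx": 0,"ry": 0,"rz": 1,"gripper": -1},
])

```text
time_s: 8.0
eef_pos: [0.5425, 0.1117, 0.1714]
ee_rot: [-0.0, 0.883, -0.47, 0.0]
ft_force: [0.4, 0.1, 0.4]
finger_gap: 0.0002
```

```bash
cat >> h.py <<'E'
C=np.array([.5423,.112]); AL=0.35; HX,HY=.016,.0135
def toolc(al=AL,rc=.0485):
    # tool centre relative to axis in (e_r,e_t) frame for corner radius rc
    n1=np.array([-np.sin(al),np.cos(al)]); n2=np.array([-np.cos(al),-np.sin(al)])
    return np.array([rc,0])-HX*n1-HY*n2
def yaw(o):
    x=rot(o['ee_rot']).apply([1,0,0]); return np.arctan2(x[1],x[0])
def rowstroke(d,al=AL,rc=.0485):
    # per-row tool-frame displacement for a ccw ring step d
    c=toolc(al,rc); Rm=lambda a:np.array([[np.cos(a),-np.sin(a)],[np.sin(a),np.cos(a)]])
    dd=Rm(d)@c-c   # in (er,et); tool x at angle pi/2+al from er
    f=np.pi/2+al; x=np.array([np.cos(f),np.sin(f)]); y=np.array([np.sin(f),-np.cos(f)])
    return dd@x/.05,dd@y/.05,-d/.12
def target(th,al=AL,rc=.0485):
    c=toolc(al,rc); return C+np.array([np.cos(th)*c[0]-np.sin(th)*c[1],np.sin(th)*c[0]+np.cos(th)*c[1]])
def status(o,al=AL,rc=.0485,z=.108):
    y=yaw(o); th=y-np.pi/2-al; t=target(th,al,rc); p=o['eef_pos']
    d=rot(o['ee_rot']).inv().apply(np.r_[t,z]-p)/.05
    er=np.r_[np.cos(th),np.sin(th),0]; et=np.r_[-np.sin(th),np.cos(th),0]
    F=np.array(o['ft_force']); 
    print('t',round(o['time_s'],2),'p',p.round(4),'theta',round(th,3),'q1,q6',o['q'][0].round(3),o['q'][5].round(3),'corr rows',d.round(3),'Fr,Ft,Fz',(F@er).round(1),(F@et).round(1),F[2].round(1))
E
python3 - <<'E'
from h import *
from cell import robot
import cv2
im=robot.get_image('top'); cv2.imwrite('pics/t4.png',im['pixels'][:,:,::-1])
o=robot.get_obs(); status(o,rc=.075,z=.165); print(toolc(),rowstroke(.09),o['q'])
E
```

```text
t 8.05 p [0.5425 0.1117 0.1714] theta -2.907 q1,q6 0.161 2.718 corr rows [-0.841  1.679  0.127] Fr,Ft,Fz 0.8 0.5 -0.5
[ 0.0666679  -0.01040084] (np.float64(0.10880507161602215), np.float64(0.0538751209851223), -0.75) [ 1.61067394e-01  2.08942032e-01  2.05280669e+00 -5.00345493e-05
  8.79443631e-01  2.71834515e+00]
```

>>> send_rows([
  {"dx": -0.28,"dy": 0.56,"dz": 0,"rx": 0,"ry": 0,"rz": 0,"gripper": -1},
  {"dx": -0.28,"dy": 0.56,"dz": 0,"rx": 0,"ry": 0,"rz": 0,"gripper": -1},
  {"dx": -0.28,"dy": 0.56,"dz": 0,"rx": 0,"ry": 0,"rz": 0,"gripper": -1},
  {"dx": 0,"dy": 0,"dz": 0.42,"rx": 0,"ry": 0,"rz": 0,"gripper": -1},
  {"dx": 0,"dy": 0,"dz": 0.42,"rx": 0,"ry": 0,"rz": 0,"gripper": -1},
  {"dx": 0,"dy": 0,"dz": 0.42,"rx": 0,"ry": 0,"rz": 0,"gripper": -1},
  {"dx": 0,"dy": 0,"dz": 0,"rx": 0,"ry": 0,"rz": 0,"gripper": -1},
])

```text
time_s: 8.75
eef_pos: [0.4478, 0.099, 0.1066]
ee_rot: [0.001, 0.884, -0.467, -0.001]
ft_force: [-0.7, -0.0, 0.3]
finger_gap: 0.0006
```

```bash
python3 - <<'E'
from h import *
from cell import robot
import cv2
im=robot.get_image('scene'); cv2.imwrite('pics/s5.png',cv2.resize(im['pixels'][130:310,260:480,::-1],None,fx=3.5,fy=3.3))
o=robot.get_obs(); status(o,rc=.052); status(o,rc=.0485)
E
```

```text
t 8.8 p [0.4486 0.0992 0.1078] theta -2.893 q1,q6 0.167 2.71 corr rows [ 0.166 -0.445 -0.004] Fr,Ft,Fz 0.5 0.4 -0.9
t 8.8 p [0.4486 0.0992 0.1078] theta -2.893 q1,q6 0.167 2.71 corr rows [ 0.19  -0.511 -0.005] Fr,Ft,Fz 0.5 0.4 -0.9
```

View pics/s5.png

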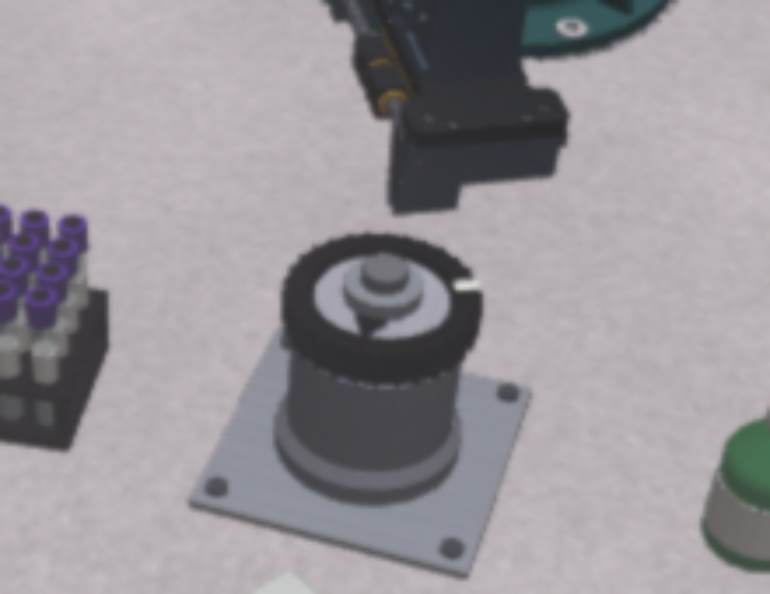

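>>> send_rows([
  {"dx": 0.055,"dy": -0.148,"dz": 0,"rx": 0,"ry": 0,"rz": 0,"gripper": -1},
  {"dx": 0.055,"dy": -0.148,"dz": 0,"rx": 0,"ry": 0,"rz": 0,"gripper": -1},
  {"dx": 0.055,"dy": -0.148,"dz": 0,"rx": 0,"ry": 0,"rz": 0,"gripper": -1},
  {"dx": 0,"dy": 0,"dz": 0,"rx": 0,"ry": 0,"rz": 0,"gripper": -1},
])

```text
time_s: 9.2
eef_pos: [0.474, 0.1053, 0.1091]
ee_rot: [-0.001, 0.884, -0.468, 0.001]
ft_force: [-0.5, 0.1, 0.2]
finger_gap: 0.0004
```

>>> send_rows([
  {"dx": 0.014,"dy": -0.038,"dz": 0,"rx": 0,"ry": 0,"rz": 0,"gripper": -1},
  {"dx": 0,"dy": 0,"dz": 0,"rx": 0,"ry": 0,"rz": 0,"gripper": -1},
])

```text
time_s: 9.4
eef_pos: [0.4743, 0.1055, 0.1085]
ee_rot: [-0.0, 0.884, -0.468, 0.0]
ft_force: [0.3, 0.5, 0.2]
finger_gap: 0.0006
```

>>> send_rows([
  {"dx": 0.01,"dy": -0.028,"dz": 0,"rx": 0,"ry": 0,"rz": 0,"gripper": -1},
  {"dx": 0,"dy": 0,"dz": 0,"rx": 0,"ry": 0,"rz": 0,"gripper": -1},
])

```text
time_s: 9.6
eef_pos: [0.4757, 0.1058, 0.1085]
ee_rot: [-0.0, 0.884, -0.468, 0.0]
ft_force: [-0.2, -0.6, -0.4]
finger_gap: 0.0007
```

```bash
python3 - <<'E'
from h import *
from cell import robot
o=robot.get_obs(); status(o,rc=.0485)
E
```

```text
t 9.6 p [0.4757 0.1058 0.1085] theta -2.895 q1,q6 0.171 2.716 corr rows [-0.007  0.01   0.009] Fr,Ft,Fz 0.3 0.5 -0.4
```

>>> send_rows([
  {"dx": 0.109,"dy": 0.054,"dz": 0,"rx": 0,"ry": 0,"rz": -0.75,"gripper": -1},
  {"dx": 0.109,"dy": 0.054,"dz": 0,"rx": 0,"ry": 0,"rz": -0.75,"gripper": -1},
  {"dx": 0.109,"dy": 0.054,"dz": 0,"rx": 0,"ry": 0,"rz": -0.75,"gripper": -1},
  {"dx": 0.109,"dy": 0.054,"dz": 0,"rx": 0,"ry": 0,"rz": -0.75,"gripper": -1},
  {"dx": 0.109,"dy": 0.054,"dz": 0,"rx": 0,"ry": 0,"rz": -0.75,"gripper": -1},
  {"dx": 0.109,"dy": 0.054,"dz": 0,"rx": 0,"ry": 0,"rz": -0.75,"gripper": -1},
  {"dx": 0.109,"dy": 0.054,"dz": 0,"rx": 0,"ry": 0,"rz": -0.75,"gripper": -1},
  {"dx": 0.109,"dy": 0.054,"dz": 0,"rx": 0,"ry": 0,"rz": -0.75,"gripper": -1},
])

```text
time_s: 10.4
eef_pos: [0.4964, 0.0627, 0.1084]
ee_rot: [0.0, 0.992, -0.125, -0.0]
ft_force: [-0.2, -0.0, -0.7]
finger_gap: 0.0001
```

```bash
python3 - <<'E'
from h import *
from cell import robot
import cv2
im=robot.get_image('scene'); cv2.imwrite('pics/s6.png',cv2.resize(im['pixels'][130:310,260:480,::-1],None,fx=3.5,fy=3.3))
o=robot.get_obs(); status(o,rc=.0485)
E
```

```text
t 10.45 p [0.4971 0.0623 0.1085] theta -2.166 q1,q6 0.078 1.894 corr rows [-0.017 -0.001  0.011] Fr,Ft,Fz 0.1 -1.2 -0.3
```

View pics/s6.png

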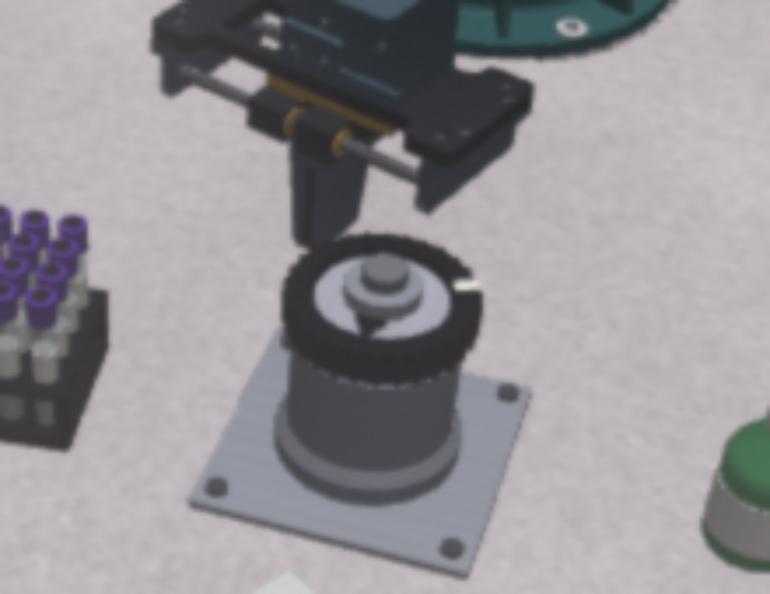

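>>> send_rows([
  {"dx": 0.014,"dy": -0.038,"dz": 0,"rx": 0,"ry": 0,"rz": 0,"gripper": -1},
  {"dx": 0,"dy": 0,"dz": 0,"rx": 0,"ry": 0,"rz": 0,"gripper": -1},
])

```text
time_s: 10.65
eef_pos: [0.4975, 0.0649, 0.1084]
ee_rot: [-0.0, 0.992, -0.128, -0.0]
ft_force: [0.5, 0.4, -0.6]
finger_gap: 0.0001
```

>>> send_rows([
  {"dx": 0.007,"dy": -0.019,"dz": 0,"rx": 0,"ry": 0,"rz": 0,"gripper": -1},
  {"dx": 0,"dy": 0,"dz": 0,"rx": 0,"ry": 0,"rz": 0,"gripper": -1},
])

```text
time_s: 10.85
eef_pos: [0.4978, 0.0654, 0.1083]
ee_rot: [0.0, 0.992, -0.127, -0.0]
ft_force: [-2.0, -4.9, 1.2]
finger_gap: 0.0005
```

>>> send_rows([
  {"dx": 0.007,"dy": -0.019,"dz": 0,"rx": 0,"ry": 0,"rz": 0,"gripper": -1},
  {"dx": 0,"dy": 0,"dz": 0,"rx": 0,"ry": 0,"rz": 0,"gripper": -1},
])

```text
time_s: 11.05
eef_pos: [0.4977, 0.0658, 0.1082]
ee_rot: [0.001, 0.992, -0.127, -0.001]
ft_force: [-4.8, -9.4, 4.4]
finger_gap: 0.0004
```

```bash
python3 - <<'E'
from h import *
print(rowstroke(.09,rc=.0445))
E
```

```text
(np.float64(0.10193969117095847), np.float64(0.051713739762151475), -0.75)
```

>>> send_rows([
  {"dx": 0.102,"dy": 0.051,"dz": 0,"rx": 0,"ry": 0,"rz": -0.75,"gripper": -1},
  {"dx": 0.102,"dy": 0.051,"dz": 0,"rx": 0,"ry": 0,"rz": -0.75,"gripper": -1},
  {"dx": 0.102,"dy": 0.051,"dz": 0,"rx": 0,"ry": 0,"rz": -0.75,"gripper": -1},
  {"dx": 0.102,"dy": 0.051,"dz": 0,"rx": 0,"ry": 0,"rz": -0.75,"gripper": -1},
  {"dx": 0.102,"dy": 0.051,"dz": 0,"rx": 0,"ry": 0,"rz": -0.75,"gripper": -1},
  {"dx": 0.102,"dy": 0.051,"dz": 0,"rx": 0,"ry": 0,"rz": -0.75,"gripper": -1},
])

```text
time_s: 11.65
eef_pos: [0.5282, 0.0501, 0.1083]
ee_rot: [0.0, 0.99, 0.144, -0.001]
ft_force: [-1.9, -2.8, 2.2]
finger_gap: 0.0002
```

```bash
python3 - <<'E'
from h import *
from cell import robot
import cv2
im=robot.get_image('scene'); cv2.imwrite('pics/s7.png',cv2.resize(im['pixels'][130:310,260:480,::-1],None,fx=3.5,fy=3.3))
o=robot.get_obs(); status(o,rc=.0445)
E
```

```text
t 11.7 p [0.5291 0.0501 0.1084] theta -1.627 q1,q6 0.051 1.328 corr rows [-0.013 -0.003  0.008] Fr,Ft,Fz 1.7 -0.8 -0.5
```

View pics/s7.png

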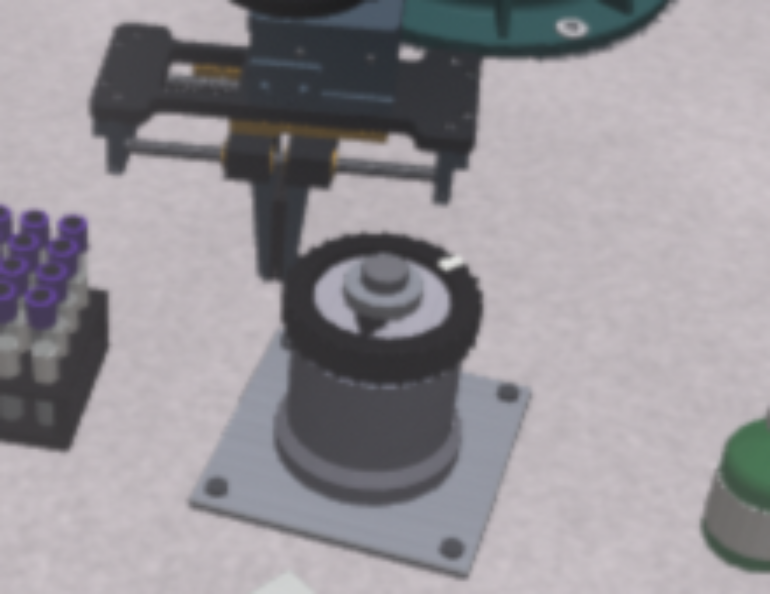

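>>> send_rows([
  {"dx": 0.106,"dy": 0.038,"dz": 0,"rx": 0,"ry": 0,"rz": -0.75,"gripper": -1},
  {"dx": 0.106,"dy": 0.038,"dz": 0,"rx": 0,"ry": 0,"rz": -0.75,"gripper": -1},
  {"dx": 0.102,"dy": 0.051,"dz": 0,"rx": 0,"ry": 0,"rz": -0.75,"gripper": -1},
  {"dx": 0.102,"dy": 0.051,"dz": 0,"rx": 0,"ry": 0,"rz": -0.75,"gripper": -1},
  {"dx": 0.102,"dy": 0.051,"dz": 0,"rx": 0,"ry": 0,"rz": -0.75,"gripper": -1},
  {"dx": 0.102,"dy": 0.051,"dz": 0,"rx": 0,"ry": 0,"rz": -0.75,"gripper": -1},
  {"dx": 0.102,"dy": 0.051,"dz": 0,"rx": 0,"ry": 0,"rz": -0.75,"gripper": -1},
  {"dx": 0.102,"dy": 0.051,"dz": 0,"rx": 0,"ry": 0,"rz": -0.75,"gripper": -1},
])

```text
time_s: 12.5
eef_pos: [0.5735, 0.0574, 0.1087]
ee_rot: [0.001, 0.876, 0.482, 0.0]
ft_force: [2.5, -6.6, 0.4]
finger_gap: 0.0005
```

```bash
python3 - <<'E'
from h import *
from cell import robot
import cv2
im=robot.get_image('scene'); cv2.imwrite('pics/s8.png',cv2.resize(im['pixels'][130:310,260:480,::-1],None,fx=3.5,fy=3.3))
o=robot.get_obs(); status(o,rc=.0435)
E
```

```text
t 12.55 p [0.5742 0.0578 0.1088] theta -0.908 q1,q6 0.06 0.619 corr rows [-0.035 -0.028  0.016] Fr,Ft,Fz 6.0 -1.8 -1.0
```

View pics/s8.png

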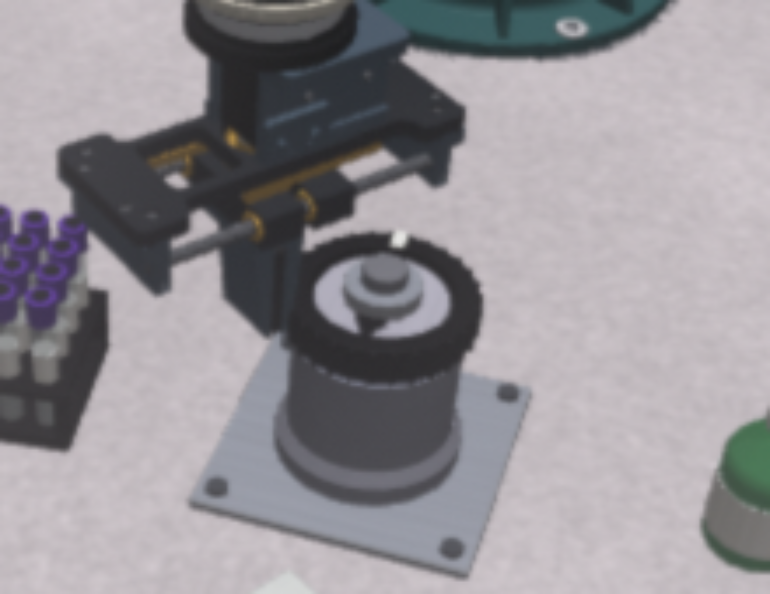

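>>> send_rows([
  {"dx": 0.102,"dy": 0.051,"dz": 0,"rx": 0,"ry": 0,"rz": -0.75,"gripper": -1},
  {"dx": 0.102,"dy": 0.051,"dz": 0,"rx": 0,"ry": 0,"rz": -0.75,"gripper": -1},
  {"dx": 0.102,"dy": 0.051,"dz": 0,"rx": 0,"ry": 0,"rz": -0.75,"gripper": -1},
  {"dx": 0.102,"dy": 0.051,"dz": 0,"rx": 0,"ry": 0,"rz": -0.75,"gripper": -1},
  {"dx": 0.102,"dy": 0.051,"dz": 0,"rx": 0,"ry": 0,"rz": -0.75,"gripper": -1},
  {"dx": 0.102,"dy": 0.051,"dz": 0,"rx": 0,"ry": 0,"rz": -0.75,"gripper": -1},
  {"dx": 0.102,"dy": 0.051,"dz": 0,"rx": 0,"ry": 0,"rz": -0.75,"gripper": -1},
  {"dx": 0.102,"dy": 0.051,"dz": 0,"rx": 0,"ry": 0,"rz": -0.75,"gripper": -1},
])

```text
time_s: 13.35
eef_pos: [0.6023, 0.0918, 0.1087]
ee_rot: [0.0, 0.65, 0.76, 0.0]
ft_force: [-0.4, -1.8, 1.5]
finger_gap: 0.0007
```

```bash
python3 - <<'E'
from h import *
from cell import robot
import cv2
im=robot.get_image('scene'); cv2.imwrite('pics/s9.png',cv2.resize(im['pixels'][130:310,260:480,::-1],None,fx=3.5,fy=3.3))
o=robot.get_obs(); status(o,rc=.0435)
E
```

```text
t 13.4 p [0.6024 0.0924 0.1087] theta -0.188 q1,q6 0.114 -0.048 corr rows [-0.038 -0.036  0.013] Fr,Ft,Fz 0.9 -1.5 1.4
```

View pics/s9.png

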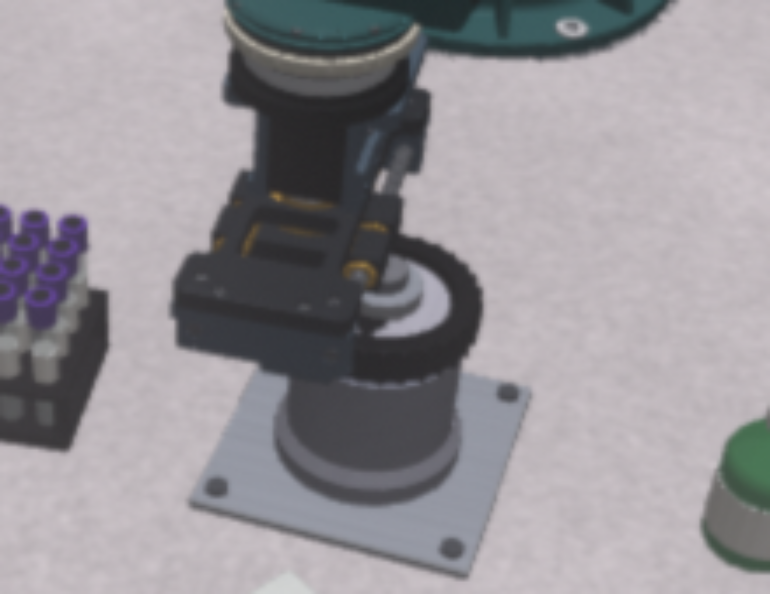

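>>> send_rows([
  {"dx": 0.106,"dy": 0.04,"dz": 0,"rx": 0,"ry": 0,"rz": -0.75,"gripper": -1},
  {"dx": 0.105,"dy": 0.041,"dz": 0,"rx": 0,"ry": 0,"rz": -0.75,"gripper": -1},
  {"dx": 0.102,"dy": 0.051,"dz": 0,"rx": 0,"ry": 0,"rz": -0.75,"gripper": -1},
  {"dx": 0.102,"dy": 0.051,"dz": 0,"rx": 0,"ry": 0,"rz": -0.75,"gripper": -1},
  {"dx": 0.102,"dy": 0.051,"dz": 0,"rx": 0,"ry": 0,"rz": -0.75,"gripper": -1},
  {"dx": 0.102,"dy": 0.051,"dz": 0,"rx": 0,"ry": 0,"rz": -0.75,"gripper": -1},
  {"dx": 0.102,"dy": 0.051,"dz": 0,"rx": 0,"ry": 0,"rz": -0.75,"gripper": -1},
  {"dx": 0.102,"dy": 0.051,"dz": 0,"rx": 0,"ry": 0,"rz": -0.75,"gripper": -1},
])

```text
time_s: 14.2
eef_pos: [0.6006, 0.1365, 0.1085]
ee_rot: [0.0, 0.341, 0.94, 0.0]
ft_force: [1.0, -1.9, 0.8]
finger_gap: 0.0004
```

```bash
python3 - <<'E'
from h import *
from cell import robot
import cv2
im=robot.get_image('scene'); a=cv2.resize(im['pixels'][160:300,290:450,::-1],None,fx=2.5,fy=3)
im=robot.get_image('top'); b=cv2.resize(im['pixels'][220:340,230:360,::-1],(400,420))
cv2.imwrite('pics/s10.png',np.hstack([a,b]))
o=robot.get_obs(); status(o,rc=.0435)
E
```

```text
t 14.3 p [0.6004 0.1368 0.1085] theta 0.524 q1,q6 0.186 -0.688 corr rows [-0.046 -0.038  0.009] Fr,Ft,Fz 0.2 0.0 0.7
```

View pics/s10.png

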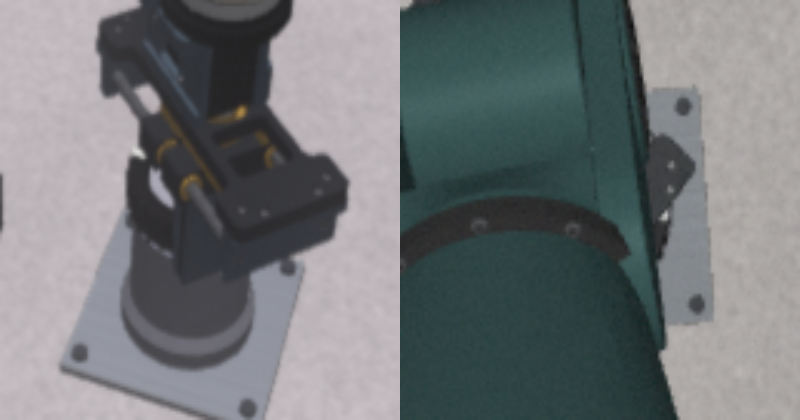

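>>> send_rows([
  {"dx": 0.104,"dy": 0.04,"dz": 0,"rx": 0,"ry": 0,"rz": -0.75,"gripper": -1},
  {"dx": 0.104,"dy": 0.041,"dz": 0,"rx": 0,"ry": 0,"rz": -0.75,"gripper": -1},
  {"dx": 0.1,"dy": 0.051,"dz": 0,"rx": 0,"ry": 0,"rz": -0.75,"gripper": -1},
  {"dx": 0.1,"dy": 0.051,"dz": 0,"rx": 0,"ry": 0,"rz": -0.75,"gripper": -1},
  {"dx": 0.1,"dy": 0.051,"dz": 0,"rx": 0,"ry": 0,"rz": -0.75,"gripper": -1},
  {"dx": 0.1,"dy": 0.051,"dz": 0,"rx": 0,"ry": 0,"rz": -0.75,"gripper": -1},
  {"dx": 0.1,"dy": 0.051,"dz": 0,"rx": 0,"ry": 0,"rz": -0.75,"gripper": -1},
  {"dx": 0.1,"dy": 0.051,"dz": 0,"rx": 0,"ry": 0,"rz": -0.75,"gripper": -1},
])

```text
time_s: 15.1
eef_pos: [0.5708, 0.1688, 0.1085]
ee_rot: [0.0, -0.011, 1.0, 0.0]
ft_force: [1.5, -1.9, 0.4]
finger_gap: 0.0005
```

```bash
cat > look.py <<'E'
import sys
from h import *
from cell import robot
import cv2
im=robot.get_image('scene'); a=cv2.resize(im['pixels'][150:300,280:460,::-1],None,fx=3.5,fy=3.5,interpolation=cv2.INTER_CUBIC)
cv2.imwrite(f'pics/{sys.argv[1]}.png',a)
o=robot.get_obs(); status(o,rc=.0435)
E
python3 look.py s11
```

```text
t 15.15 p [0.5701 0.169  0.1084] theta -5.034 q1,q6 0.249 -1.35 corr rows [-0.03  -0.037  0.009] Fr,Ft,Fz 0.7 -0.8 0.4
```

View pics/s11.png

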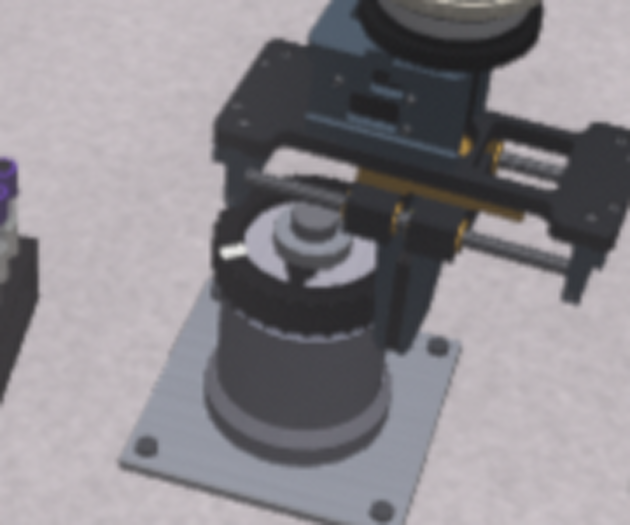

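>>> send_rows([
  {"dx": 0.104,"dy": 0.042,"dz": 0,"rx": 0,"ry": 0,"rz": -0.75,"gripper": -1},
  {"dx": 0.102,"dy": 0.047,"dz": 0,"rx": 0,"ry": 0,"rz": -0.75,"gripper": -1},
  {"dx": 0.1,"dy": 0.051,"dz": 0,"rx": 0,"ry": 0,"rz": -0.75,"gripper": -1},
  {"dx": 0.1,"dy": 0.051,"dz": 0,"rx": 0,"ry": 0,"rz": -0.75,"gripper": -1},
  {"dx": 0.1,"dy": 0.051,"dz": 0,"rx": 0,"ry": 0,"rz": -0.75,"gripper": -1},
  {"dx": 0.1,"dy": 0.051,"dz": 0,"rx": 0,"ry": 0,"rz": -0.75,"gripper": -1},
  {"dx": 0.1,"dy": 0.051,"dz": 0,"rx": 0,"ry": 0,"rz": -0.75,"gripper": -1},
  {"dx": 0.1,"dy": 0.051,"dz": 0,"rx": 0,"ry": 0,"rz": -0.75,"gripper": -1},
])

```text
time_s: 15.95
eef_pos: [0.5272, 0.1739, 0.1087]
ee_rot: [0.001, -0.362, 0.932, 0.0]
ft_force: [0.9, -0.1, 1.4]
finger_gap: 0.0003
```

```bash
python3 look.py s12
```

```text
t 16.0 p [0.5263 0.1738 0.1085] theta -4.315 q1,q6 0.277 -2.041 corr rows [-0.014 -0.037  0.009] Fr,Ft,Fz 0.2 -1.5 0.3
```

View pics/s12.png

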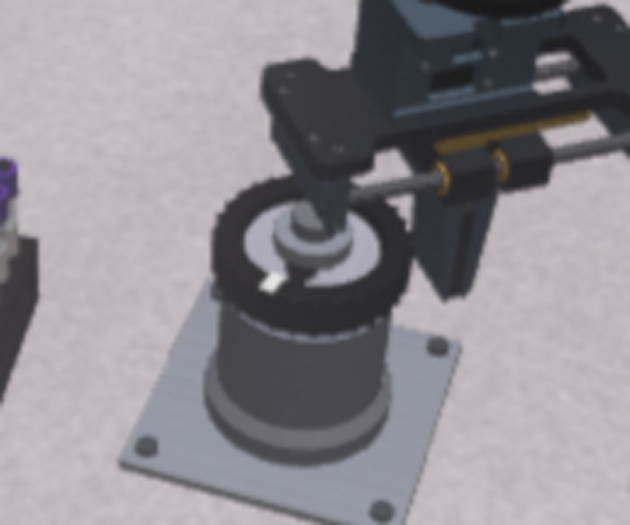

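>>> send_rows([
  {"dx": 0.104,"dy": 0.042,"dz": 0,"rx": 0,"ry": 0,"rz": -0.75,"gripper": -1},
  {"dx": 0.104,"dy": 0.042,"dz": 0,"rx": 0,"ry": 0,"rz": -0.75,"gripper": -1},
  {"dx": 0.101,"dy": 0.051,"dz": 0,"rx": 0,"ry": 0,"rz": -0.75,"gripper": -1},
  {"dx": 0.101,"dy": 0.051,"dz": 0,"rx": 0,"ry": 0,"rz": -0.75,"gripper": -1},
  {"dx": 0.101,"dy": 0.051,"dz": 0,"rx": 0,"ry": 0,"rz": -0.75,"gripper": -1},
  {"dx": 0.101,"dy": 0.051,"dz": 0,"rx": 0,"ry": 0,"rz": -0.75,"gripper": -1},
  {"dx": 0.101,"dy": 0.051,"dz": 0,"rx": 0,"ry": 0,"rz": -0.75,"gripper": -1},
  {"dx": 0.101,"dy": 0.051,"dz": 0,"rx": 0,"ry": 0,"rz": -0.75,"gripper": -1},
])

```text
time_s: 16.8
eef_pos: [0.4905, 0.1484, 0.1085]
ee_rot: [0.0, -0.667, 0.745, 0.0]
ft_force: [-0.1, 2.4, 2.6]
finger_gap: 0.0006
```

```bash
python3 look.py s13
```

```text
t 16.85 p [0.4901 0.1478 0.1084] theta -3.596 q1,q6 0.247 -2.79 corr rows [-0.014 -0.026  0.008] Fr,Ft,Fz -0.2 -1.0 0.7
```

View pics/s13.png

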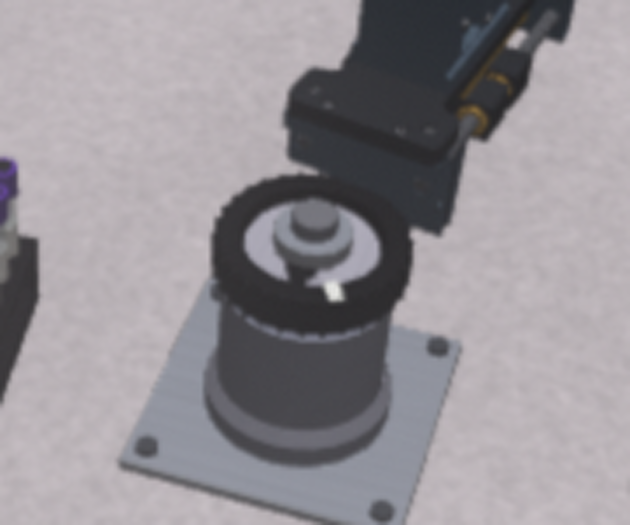

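>>> send_rows([
  {"dx": -0.04,"dy": 0.08,"dz": 0,"rx": 0,"ry": 0,"rz": 0,"gripper": -1},
  {"dx": -0.086,"dy": 0.235,"dz": 0,"rx": 0,"ry": 0,"rz": 0,"gripper": -1},
  {"dx": -0.086,"dy": 0.235,"dz": 0,"rx": 0,"ry": 0,"rz": 0,"gripper": -1},
  {"dx": 0,"dy": 0,"dz": 0,"rx": 0,"ry": 0,"rz": 1,"gripper": -1},
  {"dx": 0,"dy": 0,"dz": 0,"rx": 0,"ry": 0,"rz": 1,"gripper": -1},
  {"dx": 0,"dy": 0,"dz": 0,"rx": 0,"ry": 0,"rz": 1,"gripper": -1},
  {"dx": 0,"dy": 0,"dz": 0,"rx": 0,"ry": 0,"rz": 1,"gripper": -1},
  {"dx": 0,"dy": 0,"dz": 0,"rx": 0,"ry": 0,"rz": 1,"gripper": -1},
  {"dx": 0,"dy": 0,"dz": 0,"rx": 0,"ry": 0,"rz": 1,"gripper": -1},
  {"dx": 0,"dy": 0,"dz": 0,"rx": 0,"ry": 0,"rz": 1,"gripper": -1},
  {"dx": 0,"dy": 0,"dz": 0,"rx": 0,"ry": 0,"rz": 1,"gripper": -1},
  {"dx": 0,"dy": 0,"dz": 0,"rx": 0,"ry": 0,"rz": 1,"gripper": -1},
])

```text
time_s: 18.05
eef_pos: [0.4633, 0.1624, 0.1083]
ee_rot: [-0.0, -0.188, 0.982, -0.0]
ft_force: [-0.1, -0.5, 0.3]
finger_gap: 0.0006
```

>>> send_rows([
  {"dx": 0,"dy": 0,"dz": 0,"rx": 0,"ry": 0,"rz": 1,"gripper": -1},
  {"dx": 0,"dy": 0,"dz": 0,"rx": 0,"ry": 0,"rz": 1,"gripper": -1},
  {"dx": 0,"dy": 0,"dz": 0,"rx": 0,"ry": 0,"rz": 1,"gripper": -1},
  {"dx": 0,"dy": 0,"dz": 0,"rx": 0,"ry": 0,"rz": 1,"gripper": -1},
  {"dx": 0,"dy": 0,"dz": 0,"rx": 0,"ry": 0,"rz": 1,"gripper": -1},
  {"dx": 0,"dy": 0,"dz": 0,"rx": 0,"ry": 0,"rz": 1,"gripper": -1},
  {"dx": 0,"dy": 0,"dz": 0,"rx": 0,"ry": 0,"rz": 1,"gripper": -1},
  {"dx": 0,"dy": 0,"dz": 0,"rx": 0,"ry": 0,"rz": 1,"gripper": -1},
  {"dx": 0,"dy": 0,"dz": 0,"rx": 0,"ry": 0,"rz": 1,"gripper": -1},
  {"dx": 0,"dy": 0,"dz": 0,"rx": 0,"ry": 0,"rz": 1,"gripper": -1},
  {"dx": 0,"dy": 0,"dz": 0,"rx": 0,"ry": 0,"rz": 1,"gripper": -1},
  {"dx": 0,"dy": 0,"dz": 0,"rx": 0,"ry": 0,"rz": 1,"gripper": -1},
])

```text
time_s: 19.25
eef_pos: [0.4633, 0.1623, 0.1083]
ee_rot: [-0.0, 0.507, 0.862, -0.0]
ft_force: [0.2, -0.1, 0.5]
finger_gap: 0.0005
```

>>> send_rows([
  {"dx": 0,"dy": 0,"dz": 0,"rx": 0,"ry": 0,"rz": 1,"gripper": -1},
  {"dx": 0,"dy": 0,"dz": 0,"rx": 0,"ry": 0,"rz": 1,"gripper": -1},
  {"dx": 0,"dy": 0,"dz": 0,"rx": 0,"ry": 0,"rz": 1,"gripper": -1},
  {"dx": 0,"dy": 0,"dz": 0,"rx": 0,"ry": 0,"rz": 1,"gripper": -1},
  {"dx": 0,"dy": 0,"dz": 0,"rx": 0,"ry": 0,"rz": 1,"gripper": -1},
  {"dx": 0,"dy": 0,"dz": 0,"rx": 0,"ry": 0,"rz": 1,"gripper": -1},
  {"dx": 0,"dy": 0,"dz": 0,"rx": 0,"ry": 0,"rz": 1,"gripper": -1},
  {"dx": 0,"dy": 0,"dz": 0,"rx": 0,"ry": 0,"rz": 1,"gripper": -1},
  {"dx": 0,"dy": 0,"dz": 0,"rx": 0,"ry": 0,"rz": 1,"gripper": -1},
  {"dx": 0,"dy": 0,"dz": 0,"rx": 0,"ry": 0,"rz": 1,"gripper": -1},
  {"dx": 0,"dy": 0,"dz": 0,"rx": 0,"ry": 0,"rz": 1,"gripper": -1},
  {"dx": 0,"dy": 0,"dz": 0,"rx": 0,"ry": 0,"rz": 1,"gripper": -1},
])

```text
time_s: 20.45
eef_pos: [0.4633, 0.1624, 0.1083]
ee_rot: [-0.0, 0.949, 0.314, -0.0]
ft_force: [-0.7, -0.3, -1.1]
finger_gap: 0.0005
```

>>> send_rows([
  {"dx": 0,"dy": 0,"dz": 0,"rx": 0,"ry": 0,"rz": 1,"gripper": -1},
  {"dx": 0,"dy": 0,"dz": 0,"rx": 0,"ry": 0,"rz": 1,"gripper": -1},
  {"dx": 0,"dy": 0,"dz": 0,"rx": 0,"ry": 0,"rz": 1,"gripper": -1},
  {"dx": 0,"dy": 0,"dz": 0,"rx": 0,"ry": 0,"rz": 1,"gripper": -1},
  {"dx": 0,"dy": 0,"dz": 0,"rx": 0,"ry": 0,"rz": 1,"gripper": -1},
  {"dx": 0,"dy": 0,"dz": 0,"rx": 0,"ry": 0,"rz": 1,"gripper": -1},
  {"dx": 0,"dy": 0,"dz": 0,"rx": 0,"ry": 0,"rz": 1,"gripper": -1},
  {"dx": 0,"dy": 0,"dz": 0,"rx": 0,"ry": 0,"rz": 1,"gripper": -1},
  {"dx": 0,"dy": 0,"dz": 0,"rx": 0,"ry": 0,"rz": 1,"gripper": -1},
  {"dx": 0,"dy": 0,"dz": 0,"rx": 0,"ry": 0,"rz": 1,"gripper": -1},
  {"dx": 0,"dy": 0,"dz": 0,"rx": 0,"ry": 0,"rz": 1,"gripper": -1},
  {"dx": 0,"dy": 0,"dz": 0,"rx": 0,"ry": 0,"rz": 0.5,"gripper": -1},
])

```text
time_s: 21.65
eef_pos: [0.4633, 0.1623, 0.1083]
ee_rot: [0.0, 0.932, -0.362, -0.0]
ft_force: [0.2, 0.5, 0.3]
finger_gap: 0.0008
```

```bash
python3 - <<'E'
from h import *
from cell import robot
import cv2
im=robot.get_image('scene'); cv2.imwrite('pics/s14.png',im['pixels'][:,:,::-1])
cv2.imwrite('pics/s14z.png',cv2.resize(im['pixels'][190:260,330:410,::-1],None,fx=8,fy=8,interpolation=cv2.INTER_CUBIC))
o=robot.get_obs(); status(o,rc=.075); status(o,rc=.0435)
print(robot.find_in('scene','mark'),robot.find_in('scene','arrow'))
E
```

```text
t 21.7 p [0.4634 0.1623 0.1083] theta -2.663 q1,q6 0.289 2.603 corr rows [1.01  1.353 0.007] Fr,Ft,Fz 0.5 -0.1 0.0
t 21.7 p [0.4634 0.1623 0.1083] theta -2.663 q1,q6 0.289 2.603 corr rows [1.226 0.761 0.007] Fr,Ft,Fz 0.5 -0.1 0.0
[{'xy': [365.3, 229.8], 'score': 0.6}, {'xy': [364.2, 258.5], 'score': 0.2}] [{'xy': [366.5, 254.7], 'score': 0.9}]
```

View pics/s14z.png

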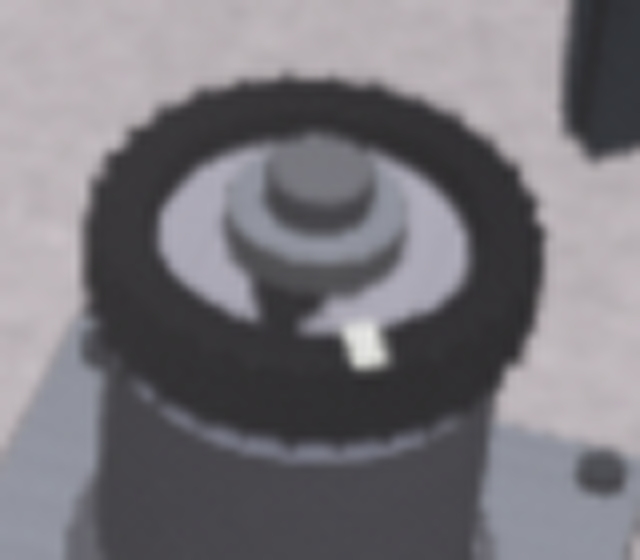

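```bash
cat >> h.py <<'E'
import cv2
def markpx(bgr,box=(330,190,415,262),thr=185):
    x0,y0,x1,y1=box; a=bgr[y0:y1,x0:x1].astype(float); m=(a.min(2)>thr)
    n,l,st,c=cv2.connectedComponentsWithStats(m.astype(np.uint8))
    w=np.clip(a.min(2)-130,0,None)
    out=[]
    for i in range(1,n):
        if 3<=st[i,4]<80:
            k=cv2.dilate((l==i).astype(np.uint8),np.ones((3,3)))*w
            yy,xx=np.mgrid[0:k.shape[0],0:k.shape[1]]
            out.append((x0+(k*xx).sum()/k.sum(),y0+(k*yy).sum()/k.sum(),st[i,4]))
    return out
def ang(px,z):
    p=plane('scene',px,z)[:2]-C; return np.hypot(*p),np.arctan2(p[1],p[0])-.087
E
python3 - <<'E'
from h import *
for f,a in (('scene0',.123),('s14',.1253)):
    im=cv2.imread(f'pics/{f}.png')
    for m in markpx(im):
        print(f,m,[tuple(np.round(ang(m[:2],a-b),4)) for b in (0,.0015,.003)])
im=cv2.imread('pics/s14.png')
# arrow tip from zoom (275,335)
print('arrow',[ang((330+278/8-.5,190+332/8-.5),.118-b) for b in (0,.0015,.003)])
c=[ (330+320/8,190+172/8)]
print('button',plane('scene',(330+320/8-.5,190+172/8-.5),.1395-.003))
E
```

```text
scene0 (np.float64(393.76494565217394), np.float64(215.7758152173913), np.int32(10)) [(np.float64(0.0431), np.float64(2.0106)), (np.float64(0.0436), np.float64(2.0489)), (np.float64(0.0442), np.float64(2.0862))]
s14 (np.float64(335.92908653846155), np.float64(218.88701923076923), np.int32(11)) [(np.float64(0.0585), np.float64(-1.0887)), (np.float64(0.0582), np.float64(-1.1172)), (np.float64(0.0579), np.float64(-1.146))]
s14 (np.float64(331.49093655589127), np.float64(227.99697885196375), np.int32(3)) [(np.float64(0.0729), np.float64(-0.7843)), (np.float64(0.0722), np.float64(-0.8043)), (np.float64(0.0715), np.float64(-0.8247))]
s14 (np.float64(374.90458195559756), np.float64(231.82097307510628), np.int32(19)) [(np.float64(0.0402), np.float64(0.5085)), (np.float64(0.0386), np.float64(0.5216)), (np.float64(0.0371), np.float64(0.5359))]
s14 (np.float64(398.05502645502645), np.float64(234.34603174603174), np.int32(4)) [(np.float64(0.0636), np.float64(1.1233)), (np.float64(0.0627), np.float64(1.145)), (np.float64(0.0619), np.float64(1.1674))]
arrow [(np.float64(0.03169094940740951), np.float64(0.01831192421513715)), (np.float64(0.03010057848557852), np.float64(0.007631849183381306)), (np.float64(0.02851402371103181), np.float64(-0.004238212884308201))]
button [0.54206266 0.11126872 0.1365    ]
```

```bash
python3 - <<'E'
from h import *
y=-2.663+np.pi/2+.35-.48; th=-3.143
x=np.array([np.cos(y),np.sin(y)]);yy=np.array([np.sin(y),-np.cos(y)])
p=np.array([.4633,.1623])
for rc in (.075,.0475): d=target(th,rc=rc)-p; print(d@x/.05,d@yy/.05)
E
```

```text
0.65083597727323 0.5377140811498611
0.8394297713737283 0.02105908908380252
```

>>> send_rows([
  {"dx": 0,"dy": 0,"dz": 0,"rx": 0,"ry": 0,"rz": 1,"gripper": -1},
  {"dx": 0,"dy": 0,"dz": 0,"rx": 0,"ry": 0,"rz": 1,"gripper": -1},
  {"dx": 0,"dy": 0,"dz": 0,"rx": 0,"ry": 0,"rz": 1,"gripper": -1},
  {"dx": 0,"dy": 0,"dz": 0,"rx": 0,"ry": 0,"rz": 1,"gripper": -1},
  {"dx": 0.217,"dy": 0.18,"dz": 0,"rx": 0,"ry": 0,"rz": 0,"gripper": -1},
  {"dx": 0.217,"dy": 0.18,"dz": 0,"rx": 0,"ry": 0,"rz": 0,"gripper": -1},
  {"dx": 0.217,"dy": 0.18,"dz": 0,"rx": 0,"ry": 0,"rz": 0,"gripper": -1},
  {"dx": 0.063,"dy": -0.172,"dz": 0,"rx": 0,"ry": 0,"rz": 0,"gripper": -1},
  {"dx": 0.063,"dy": -0.172,"dz": 0,"rx": 0,"ry": 0,"rz": 0,"gripper": -1},
  {"dx": 0.063,"dy": -0.172,"dz": 0,"rx": 0,"ry": 0,"rz": 0,"gripper": -1},
  {"dx": 0,"dy": 0,"dz": 0,"rx": 0,"ry": 0,"rz": 0,"gripper": -1},
])

```text
time_s: 22.9
eef_pos: [0.4793, 0.1223, 0.1085]
ee_rot: [-0.0, 0.821, -0.571, 0.0]
ft_force: [-0.9, 0.7, -1.1]
finger_gap: 0.0002
```

>>> send_rows([
  {"dx": 0.014,"dy": -0.038,"dz": 0,"rx": 0,"ry": 0,"rz": 0,"gripper": -1},
  {"dx": 0,"dy": 0,"dz": 0,"rx": 0,"ry": 0,"rz": 0,"gripper": -1},
])

```text
time_s: 23.1
eef_pos: [0.4798, 0.1222, 0.1083]
ee_rot: [0.0, 0.821, -0.57, -0.0]
ft_force: [-1.0, 0.1, -0.2]
finger_gap: 0.0005
```

```bash
python3 look.py s15
```

```text
t 23.15 p [0.4798 0.1222 0.1083] theta -3.135 q1,q6 0.202 2.987 corr rows [ 0.01  -0.013  0.006] Fr,Ft,Fz 0.2 0.1 -0.0
```

>>> send_rows([
  {"dx": 0.106,"dy": 0.04,"dz": 0,"rx": 0,"ry": 0,"rz": -0.75,"gripper": -1},
  {"dx": 0.104,"dy": 0.045,"dz": 0,"rx": 0,"ry": 0,"rz": -0.75,"gripper": -1},
  {"dx": 0.102,"dy": 0.051,"dz": 0,"rx": 0,"ry": 0,"rz": -0.75,"gripper": -1},
  {"dx": 0.102,"dy": 0.051,"dz": 0,"rx": 0,"ry": 0,"rz": -0.75,"gripper": -1},
  {"dx": 0.102,"dy": 0.051,"dz": 0,"rx": 0,"ry": 0,"rz": -0.75,"gripper": -1},
  {"dx": 0.102,"dy": 0.051,"dz": 0,"rx": 0,"ry": 0,"rz": -0.75,"gripper": -1},
])

```text
time_s: 23.75
eef_pos: [0.4838, 0.0883, 0.1083]
ee_rot: [0.0, 0.944, -0.329, -0.001]
ft_force: [-5.3, -0.9, 3.2]
finger_gap: 0.0003
```

```bash
python3 look.py s16
```

```text
t 23.8 p [0.4841 0.0878 0.1083] theta -2.585 q1,q6 0.132 2.368 corr rows [ 0.    -0.012  0.006] Fr,Ft,Fz 6.0 -0.1 3.3
```

View pics/s16.png

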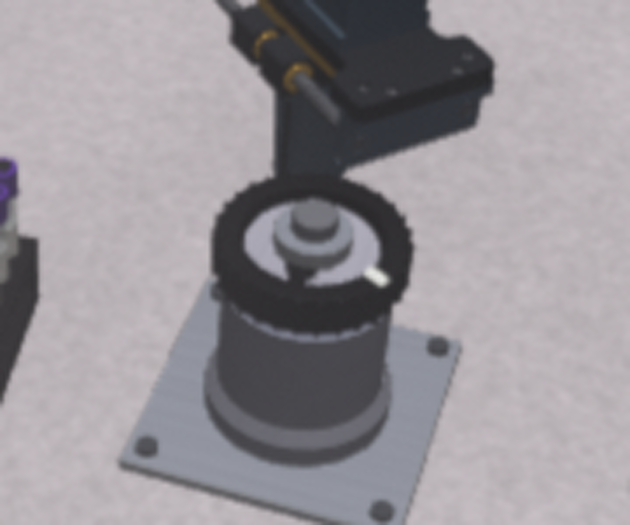

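>>> send_rows([
  {"dx": 0.102,"dy": 0.05,"dz": 0,"rx": 0,"ry": 0,"rz": -0.75,"gripper": -1},
  {"dx": 0.102,"dy": 0.05,"dz": 0,"rx": 0,"ry": 0,"rz": -0.75,"gripper": -1},
  {"dx": 0.102,"dy": 0.05,"dz": 0,"rx": 0,"ry": 0,"rz": -0.75,"gripper": -1},
  {"dx": 0.102,"dy": 0.05,"dz": 0,"rx": 0,"ry": 0,"rz": -0.75,"gripper": -1},
  {"dx": 0.102,"dy": 0.05,"dz": 0,"rx": 0,"ry": 0,"rz": -0.75,"gripper": -1},
  {"dx": 0.102,"dy": 0.05,"dz": 0,"rx": 0,"ry": 0,"rz": -0.75,"gripper": -1},
  {"dx": 0.102,"dy": 0.05,"dz": 0,"rx": 0,"ry": 0,"rz": -0.75,"gripper": -1},
  {"dx": 0.102,"dy": 0.05,"dz": 0,"rx": 0,"ry": 0,"rz": -0.75,"gripper": -1},
  {"dx": 0.102,"dy": 0.05,"dz": 0,"rx": 0,"ry": 0,"rz": -0.75,"gripper": -1},
  {"dx": 0.102,"dy": 0.05,"dz": 0,"rx": 0,"ry": 0,"rz": -0.75,"gripper": -1},
])

```text
time_s: 24.8
eef_pos: [0.5256, 0.0512, 0.1086]
ee_rot: [0.001, 0.993, 0.115, -0.0]
ft_force: [-4.4, -10.7, 6.1]
finger_gap: 0.0007
```

```bash
python3 look.py s17
```

```text
t 24.85 p [0.5265 0.0511 0.1088] theta -1.685 q1,q6 0.053 1.39 corr rows [-0.027 -0.023  0.016] Fr,Ft,Fz 11.8 -1.6 3.0
```

View pics/s17.png

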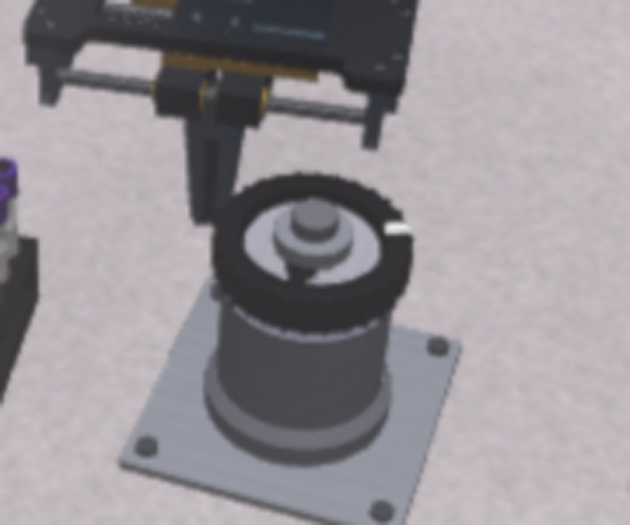

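>>> send_rows([
  {"dx": 0.101,"dy": 0.053,"dz": 0,"rx": 0,"ry": 0,"rz": -0.75,"gripper": -1},
  {"dx": 0.101,"dy": 0.053,"dz": 0,"rx": 0,"ry": 0,"rz": -0.75,"gripper": -1},
  {"dx": 0.101,"dy": 0.052,"dz": 0,"rx": 0,"ry": 0,"rz": -0.75,"gripper": -1},
  {"dx": 0.101,"dy": 0.051,"dz": 0,"rx": 0,"ry": 0,"rz": -0.75,"gripper": -1},
  {"dx": 0.101,"dy": 0.051,"dz": 0,"rx": 0,"ry": 0,"rz": -0.75,"gripper": -1},
  {"dx": 0.101,"dy": 0.051,"dz": 0,"rx": 0,"ry": 0,"rz": -0.75,"gripper": -1},
  {"dx": 0.101,"dy": 0.051,"dz": 0,"rx": 0,"ry": 0,"rz": -0.75,"gripper": -1},
  {"dx": 0.101,"dy": 0.051,"dz": 0,"rx": 0,"ry": 0,"rz": -0.75,"gripper": -1},
  {"dx": 0.101,"dy": 0.051,"dz": 0,"rx": 0,"ry": 0,"rz": -0.75,"gripper": -1},
  {"dx": 0.101,"dy": 0.051,"dz": 0,"rx": 0,"ry": 0,"rz": -0.75,"gripper": -1},
])

```text
time_s: 25.85
eef_pos: [0.5801, 0.0608, 0.1086]
ee_rot: [0.0, 0.845, 0.535, 0.0]
ft_force: [-0.9, -2.7, 2.3]
finger_gap: 0.0003
```

```bash
python3 look.py s18
```

```text
t 25.9 p [0.5807 0.0611 0.1087] theta -0.786 q1,q6 0.065 0.501 corr rows [-0.02  -0.038  0.013] Fr,Ft,Fz -1.3 -1.0 1.0
```

View pics/s18.png

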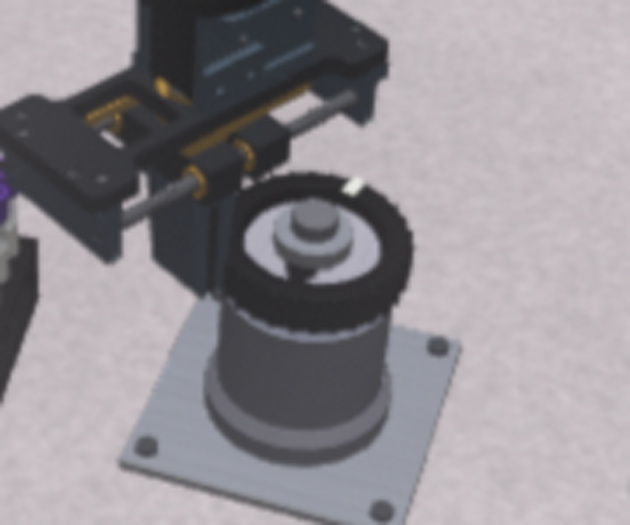

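>>> send_rows([
  {"dx": 0.105,"dy": 0.038,"dz": 0,"rx": 0,"ry": 0,"rz": -0.75,"gripper": -1},
  {"dx": 0.105,"dy": 0.04,"dz": 0,"rx": 0,"ry": 0,"rz": -0.75,"gripper": -1},
  {"dx": 0.101,"dy": 0.05,"dz": 0,"rx": 0,"ry": 0,"rz": -0.75,"gripper": -1},
  {"dx": 0.101,"dy": 0.05,"dz": 0,"rx": 0,"ry": 0,"rz": -0.75,"gripper": -1},
  {"dx": 0.101,"dy": 0.05,"dz": 0,"rx": 0,"ry": 0,"rz": -0.75,"gripper": -1},
  {"dx": 0.101,"dy": 0.05,"dz": 0,"rx": 0,"ry": 0,"rz": -0.75,"gripper": -1},
  {"dx": 0.101,"dy": 0.05,"dz": 0,"rx": 0,"ry": 0,"rz": -0.75,"gripper": -1},
  {"dx": 0.101,"dy": 0.05,"dz": 0,"rx": 0,"ry": 0,"rz": -0.75,"gripper": -1},
  {"dx": 0.101,"dy": 0.05,"dz": 0,"rx": 0,"ry": 0,"rz": -0.75,"gripper": -1},
  {"dx": 0.101,"dy": 0.05,"dz": 0,"rx": 0,"ry": 0,"rz": -0.75,"gripper": -1},
])

```text
time_s: 26.9
eef_pos: [0.6057, 0.1095, 0.1089]
ee_rot: [0.001, 0.529, 0.849, 0.0]
ft_force: [1.2, -2.0, 2.6]
finger_gap: 0.0003
```

```bash
python3 look.py s19; python3 -c "
from h import *
for p in [(376,276),(398,229),(353,186)]:
  print(ang((p[0]/3.5+279.7,p[1]/3.5+149.7),.126))"
```

```text
t 26.95 p [0.6057 0.1102 0.1089] theta 0.113 q1,q6 0.142 -0.321 corr rows [-0.019 -0.031  0.017] Fr,Ft,Fz 1.6 0.1 1.2
(np.float64(0.04233893780188459), np.float64(1.0561343460029864))
(np.float64(0.04183699458077226), np.float64(1.9718850675751904))
(np.float64(0.041629114954483765), np.float64(2.920935057056187))
```

View pics/s19.png

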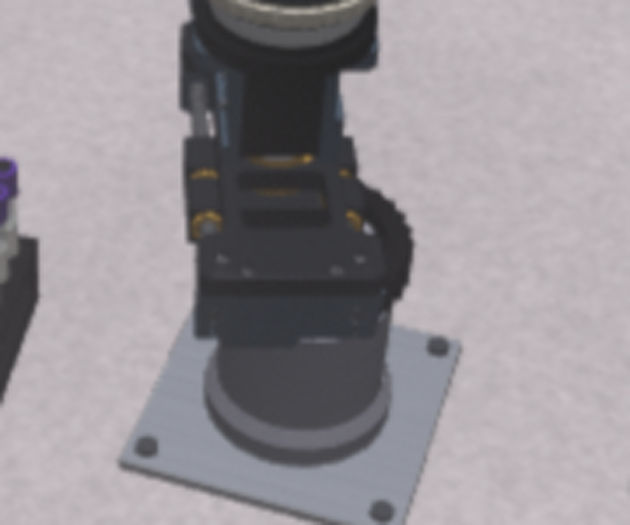

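>>> send_rows([
  {"dx": 0.103,"dy": 0.043,"dz": 0,"rx": 0,"ry": 0,"rz": -0.75,"gripper": -1},
  {"dx": 0.103,"dy": 0.045,"dz": 0,"rx": 0,"ry": 0,"rz": -0.75,"gripper": -1},
  {"dx": 0.101,"dy": 0.05,"dz": 0,"rx": 0,"ry": 0,"rz": -0.75,"gripper": -1},
  {"dx": 0.101,"dy": 0.05,"dz": 0,"rx": 0,"ry": 0,"rz": -0.75,"gripper": -1},
  {"dx": 0.101,"dy": 0.05,"dz": 0,"rx": 0,"ry": 0,"rz": -0.75,"gripper": -1},
  {"dx": 0.101,"dy": 0.05,"dz": 0,"rx": 0,"ry": 0,"rz": -0.75,"gripper": -1},
  {"dx": 0.101,"dy": 0.05,"dz": 0,"rx": 0,"ry": 0,"rz": -0.75,"gripper": -1},
  {"dx": 0.101,"dy": 0.05,"dz": 0,"rx": 0,"ry": 0,"rz": -0.75,"gripper": -1},
  {"dx": 0.101,"dy": 0.05,"dz": 0,"rx": 0,"ry": 0,"rz": -0.75,"gripper": -1},
  {"dx": 0.101,"dy": 0.05,"dz": 0,"rx": 0,"ry": 0,"rz": -0.75,"gripper": -1},
])

```text
time_s: 27.95
eef_pos: [0.5837, 0.1597, 0.1088]
ee_rot: [0.001, 0.107, 0.994, 0.0]
ft_force: [2.8, 0.1, 2.3]
finger_gap: 0.0004
```

```bash
python3 look.py s20
```

```text
t 28.0 p [0.5831 0.1601 0.1088] theta 1.011 q1,q6 0.229 -1.132 corr rows [-0.02  -0.023  0.015] Fr,Ft,Fz 2.6 -1.2 2.0
```

View pics/s20.png

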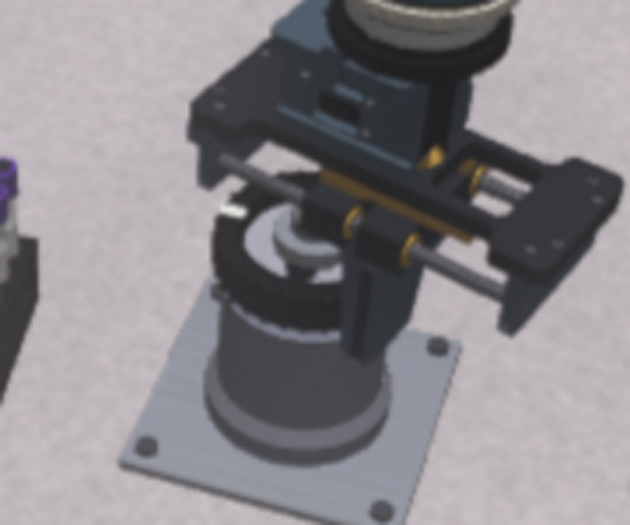

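>>> send_rows([
  {"dx": 0.102,"dy": 0.047,"dz": 0,"rx": 0,"ry": 0,"rz": -0.75,"gripper": -1},
  {"dx": 0.102,"dy": 0.047,"dz": 0,"rx": 0,"ry": 0,"rz": -0.75,"gripper": -1},
  {"dx": 0.101,"dy": 0.05,"dz": 0,"rx": 0,"ry": 0,"rz": -0.75,"gripper": -1},
  {"dx": 0.101,"dy": 0.05,"dz": 0,"rx": 0,"ry": 0,"rz": -0.75,"gripper": -1},
  {"dx": 0.101,"dy": 0.05,"dz": 0,"rx": 0,"ry": 0,"rz": -0.75,"gripper": -1},
  {"dx": 0.101,"dy": 0.05,"dz": 0,"rx": 0,"ry": 0,"rz": -0.75,"gripper": -1},
  {"dx": 0.101,"dy": 0.05,"dz": 0,"rx": 0,"ry": 0,"rz": -0.75,"gripper": -1},
  {"dx": 0.101,"dy": 0.05,"dz": 0,"rx": 0,"ry": 0,"rz": -0.75,"gripper": -1},
  {"dx": 0.101,"dy": 0.05,"dz": 0,"rx": 0,"ry": 0,"rz": -0.75,"gripper": -1},
  {"dx": 0.101,"dy": 0.05,"dz": 0,"rx": 0,"ry": 0,"rz": -0.75,"gripper": -1},
])

```text
time_s: 29.0
eef_pos: [0.5308, 0.1739, 0.1087]
ee_rot: [0.001, -0.335, 0.942, 0.0]
ft_force: [1.5, 1.5, 2.6]
finger_gap: 0.0007
```

```bash
python3 look.py s21
```

```text
t 29.05 p [0.5299 0.1737 0.1085] theta -4.373 q1,q6 0.275 -1.985 corr rows [-0.025 -0.022  0.011] Fr,Ft,Fz 0.6 -2.3 1.1
```

View pics/s21.png

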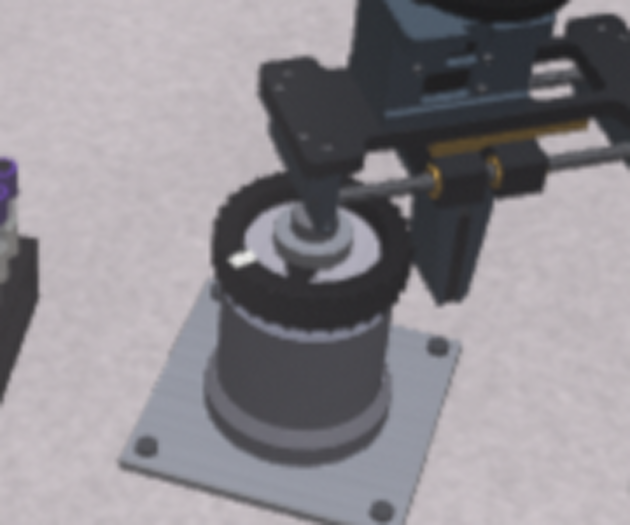

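```bash
python3 -c "
from h import *
for p in [(232,211),(242,259)]:
  print(ang((p[0]/3.5+279.7,p[1]/3.5+149.7),.128))"
```

```text
(np.float64(0.04194081753614886), np.float64(-1.5288952891602323))
(np.float64(0.043134942206190956), np.float64(-0.6640732008314056))
```

>>> send_rows([
  {"dx": 0.102,"dy": 0.047,"dz": 0,"rx": 0,"ry": 0,"rz": -0.75,"gripper": -1},
  {"dx": 0.102,"dy": 0.047,"dz": 0,"rx": 0,"ry": 0,"rz": -0.75,"gripper": -1},
  {"dx": 0.101,"dy": 0.05,"dz": 0,"rx": 0,"ry": 0,"rz": -0.75,"gripper": -1},
  {"dx": 0.101,"dy": 0.05,"dz": 0,"rx": 0,"ry": 0,"rz": -0.75,"gripper": -1},
  {"dx": 0.101,"dy": 0.05,"dz": 0,"rx": 0,"ry": 0,"rz": -0.75,"gripper": -1},
  {"dx": 0,"dy": 0,"dz": 0,"rx": 0,"ry": 0,"rz": 0,"gripper": -1},
])

```text
time_s: 29.65
eef_pos: [0.5046, 0.1622, 0.1084]
ee_rot: [-0.0, -0.536, 0.844, 0.0]
ft_force: [-1.4, 0.6, 1.0]
finger_gap: 0.0005
```

```bash
cat > look2.py <<'E'
import sys
from h import *
from cell import robot
im=robot.get_image('scene')['pixels'][:,:,::-1]; cv2.imwrite(f'pics/{sys.argv[1]}r.png',im)
cv2.imwrite(f'pics/{sys.argv[1]}.png',cv2.resize(im[190:255,330:410],None,fx=9,fy=9,interpolation=cv2.INTER_CUBIC))
o=robot.get_obs(); status(o,rc=.0435)
for m in markpx(im): print(m,ang(m[:2],.128))
E
python3 look2.py s22
```

```text
t 29.7 p [0.5047 0.1623 0.1083] theta -3.934 q1,q6 0.267 -2.432 corr rows [-0.032 -0.022  0.007] Fr,Ft,Fz 2.8 1.6 1.4
(np.float64(331.0091743119266), np.float64(216.5091743119266), np.int32(3)) (np.float64(0.06657646172522584), np.float64(-1.1505838818403062))
(np.float64(335.5295566502463), np.float64(218.9512315270936), np.int32(15)) (np.float64(0.059824717244994274), np.float64(-1.0374580488446217))
(np.float64(337.5664596273292), np.float64(222.59875776397516), np.int32(3)) (np.float64(0.05916717669592523), np.float64(-0.8728775361339979))
(np.float64(332.8306409588327), np.float64(227.55810317873892), np.int32(16)) (np.float64(0.07179829808010578), np.float64(-0.7486941638384784))
(np.float64(357.7110665998998), np.float64(228.2053079619429), np.int32(20)) (np.float64(0.04056634972049696), np.float64(-0.23085263650469576))
(np.float64(408.17731958762886), np.float64(230.32680412371133), np.int32(4)) (np.float64(0.07284547341770342), np.float64(1.3646205212457267))
(np.float64(397.8358103326256), np.float64(234.10757254069355), np.int32(9)) (np.float64(0.06462941863312864), np.float64(1.0881434453975622))
(np.float64(333.3968058968059), np.float64(235.45208845208845), np.int32(4)) (np.float64(0.08197213002428444), np.float64(-0.5354550960761347))
(np.float64(412.5191193511008), np.float64(259.4994206257242), np.int32(4)) (np.float64(0.12180530129518505), np.float64(0.8650838661860499))
```

View pics/s22.png

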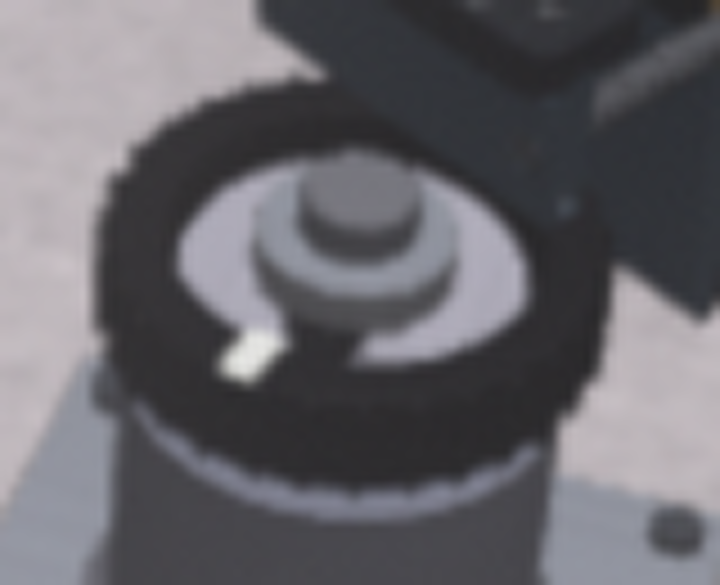

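```bash
cat > fit.py <<'E'
from h import *
from scipy.optimize import least_squares
k=lambda x,y:(x/3.5+279.7,y/3.5+149.7)
obs=[((393.76,215.78),2.0),(k(232,250),5.2),(k(270,282),5.8),((374.90,231.82),6.8),(k(376,276),7.3),(k(398,229),8.2),(k(353,186),9.2),(k(232,211),11.),(k(242,259),11.9),((357.71,228.2),12.35)]
def pol(px,z,s): 
    p=plane('scene',(px[0]-s[0],px[1]-s[1]),z)[:2]-C; return np.hypot(*p),np.arctan2(p[1],p[0])-.087
f=lambda s:[(pol(p,.122+.003*a/6.283,s)[0]-.042)*1e3 for p,a in obs]
r=least_squares(f,[0,0],loss='soft_l1'); S=r.x
if __name__=='__main__':
    print(S,np.round(r.fun,2))
    for p,a in obs: print(np.round(pol(p,.122+.003*a/6.283,S),3))
    print('arrow',pol((364.4,231.8),.1175,S),pol((330+278/8-.5,190+332/8-.5),.1175,S))
    print('proj arrow tip',proj('scene',[*(C+.0335*np.array([np.cos(.087),np.sin(.087)])),.118])+S)
    print('mark target',proj('scene',[*(C+.042*np.array([np.cos(.087),np.sin(.087)])),.128])+S)
E
python3 fit.py
```

```text
[-0.16061502 -0.04659478] [ 1.34  0.47  0.61 -1.73  0.24  0.12 -0.76 -0.15  0.76 -1.59]
[0.043 2.008]
[ 0.042 -0.922]
[ 0.043 -0.23 ]
[0.04  0.515]
[0.042 1.07 ]
[0.042 1.971]
[0.041 2.909]
[ 0.042 -1.548]
[ 0.043 -0.665]
[ 0.04  -0.225]
arrow (np.float64(0.033032744043120524), np.float64(0.04677137637579157)) (np.float64(0.031182045192687247), np.float64(0.024097265971218557))
proj arrow tip [363.46038367 231.55620319]
mark target [362.45095223 230.43650843]
```

>>> send_rows([
  {"dx": 0.1,"dy": 0.048,"dz": 0,"rx": 0,"ry": 0,"rz": -0.75,"gripper": -1},
  {"dx": 0.1,"dy": 0.048,"dz": 0,"rx": 0,"ry": 0,"rz": -0.75,"gripper": -1},
  {"dx": 0,"dy": 0,"dz": 0,"rx": 0,"ry": 0,"rz": 0,"gripper": -1},
])

```text
time_s: 30.0
eef_pos: [0.4965, 0.1549, 0.1083]
ee_rot: [-0.0, -0.609, 0.793, 0.0]
ft_force: [-2.8, 0.8, 1.8]
finger_gap: 0.0005
```

```bash
python3 look2.py s23 | sed -n '1p;/3[56][0-9]\./p'
```

```text
t 30.05 p [0.4966 0.1549 0.1083] theta -3.754 q1,q6 0.258 -2.622 corr rows [-0.026 -0.018  0.006] Fr,Ft,Fz 3.6 1.2 2.1
(np.float64(361.38529611980937), np.float64(230.215112321307), np.int32(13)) (np.float64(0.04213907142981562), np.float64(-0.049969765117964006))
```

View pics/s23.png

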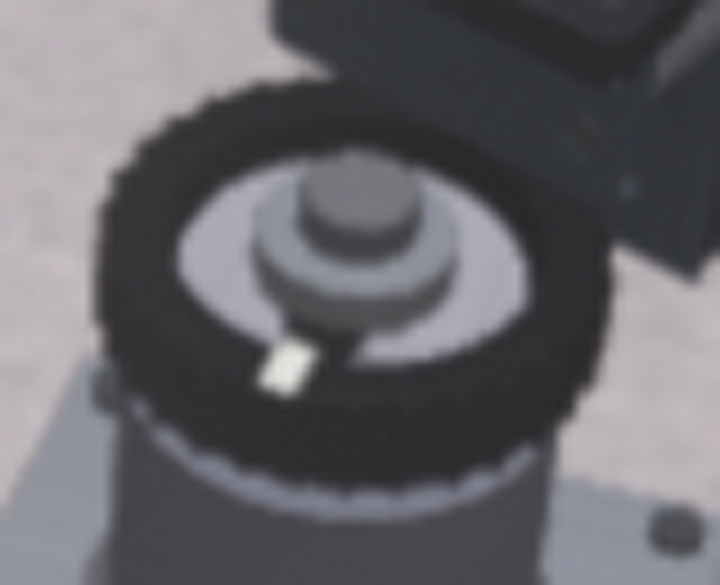

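```bash
python3 - <<'E'
from h import *
y=-3.754+np.pi/2+.35
x=np.array([np.cos(y),np.sin(y)]);yy=np.array([np.sin(y),-np.cos(y)])
p=np.array([.4966,.1549])-x*.05*.23+yy*.05*.56
t=C-.12*x
d=t-p; print(p,t,d@x/.05,d@yy/.05)
E
```

```text
[0.47254166 0.17326971] [0.57342875 0.2278922 ] -1.5784681050891316 -1.6652827770770524
```

>>> send_rows([
  {"dx": -0.03,"dy": 0.02,"dz": 0,"rx": 0,"ry": 0,"rz": 0,"gripper": -1},
  {"dx": -0.1,"dy": 0.27,"dz": 0,"rx": 0,"ry": 0,"rz": 0,"gripper": -1},
  {"dx": -0.1,"dy": 0.27,"dz": 0,"rx": 0,"ry": 0,"rz": 0,"gripper": -1},
  {"dx": 0,"dy": 0,"dz": -0.7,"rx": 0,"ry": 0,"rz": 0,"gripper": -1},
  {"dx": 0,"dy": 0,"dz": -0.7,"rx": 0,"ry": 0,"rz": 0,"gripper": -1},
  {"dx": -0.39,"dy": -0.416,"dz": 0,"rx": 0,"ry": 0,"rz": 0,"gripper": -1},
  {"dx": -0.39,"dy": -0.416,"dz": 0,"rx": 0,"ry": 0,"rz": 0,"gripper": -1},
  {"dx": -0.39,"dy": -0.416,"dz": 0,"rx": 0,"ry": 0,"rz": 0,"gripper": -1},
  {"dx": -0.39,"dy": -0.416,"dz": 0,"rx": 0,"ry": 0,"rz": 0,"gripper": -1},
  {"dx": 0,"dy": 0,"dz": 0,"rx": 0,"ry": 0,"rz": 0,"gripper": -1},
])

```text
time_s: 31.05
eef_pos: [0.5744, 0.2297, 0.1785]
ee_rot: [0.001, -0.611, 0.792, -0.0]
ft_force: [-0.6, -1.2, 0.2]
finger_gap: 0.0005
```

```bash
python3 - <<'E'
from h import *
from cell import robot
im=robot.get_image('wrist'); cv2.imwrite('pics/w2.png',im['pixels'][:,:,::-1])
import pickle; pickle.dump({k:im[k] for k in('intrinsics','origin','attitude')},open('w2.pkl','wb'))
sc=robot.get_image('scene'); cv2.imwrite('pics/s24.png',sc['pixels'][:,:,::-1])
o=robot.get_obs(); status(o); 
for z,r in ((.140,0),(.117,.0335),(.128,.042)): print(proj(im,[C[0]+r*np.cos(.087),C[1]+r*np.sin(.087),z]))
E
```

```text
t 31.15 p [0.572  0.2282 0.1779] theta -3.748 q1,q6 0.342 -2.543 corr rows [1.745 1.164 1.401] Fr,Ft,Fz 0.1 0.7 1.4
[321.19346195  37.93570759]
[264.4831158   70.48765626]
[246.6756354   72.93797287]
```

View pics/w2.png

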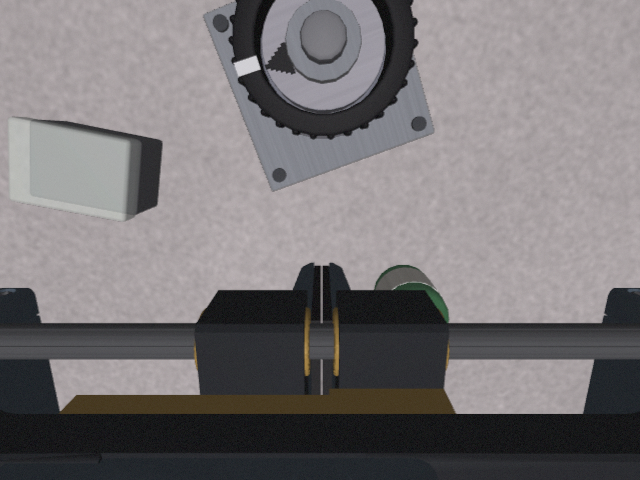

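```bash
python3 - <<'E'
import cv2
a=cv2.imread('pics/w2.png')[0:130,215:365]; cv2.imwrite('pics/w2z.png',cv2.resize(a,None,fx=5,fy=4.6,interpolation=cv2.INTER_CUBIC)) if 0 else cv2.imwrite('pics/w2z.png',cv2.resize(a[:118],None,fx=5,fy=5,interpolation=cv2.INTER_CUBIC))
E
```

```text
(no output)
```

View pics/w2z.png

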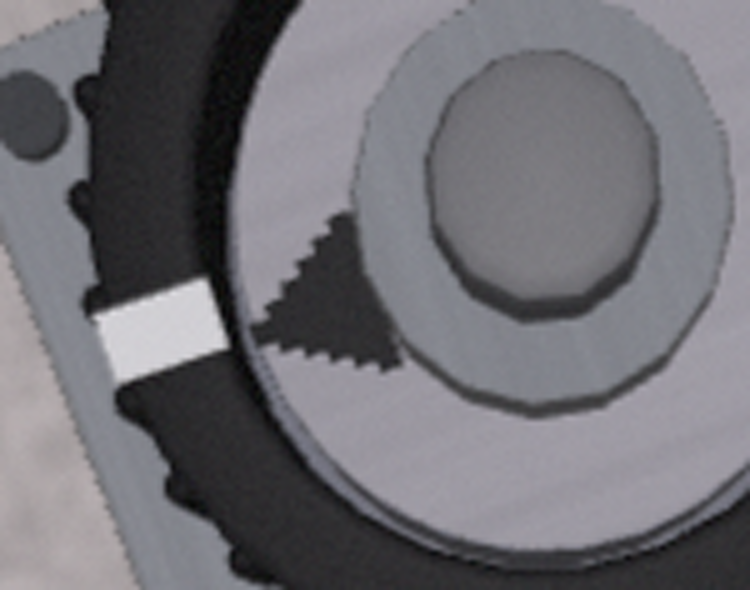

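```bash
python3 - <<'E'
from h import *
import pickle
c=pickle.load(open('w2.pkl','rb'))
u=lambda x,y:(215+x/5-.4,y/5-.4)
P=lambda p,z:plane(c,u(*p),z)[:2]
b=P((545,178),.1395); hz=P((545,205),.132); print('button',b,'housing',hz)
mk=np.mean([P(p,.128) for p in [(93,315),(210,277),(230,350),(117,383)]],0)
mi=(P((210,277),.128)+P((230,350),.128))/2; mo=(P((93,315),.128)+P((117,383),.128))/2
tip=P((252,335),.1185); base=(P((345,210),.1185)+P((395,368),.1185))/2
print('mark',mk,'tip',tip)
a=lambda v:np.arctan2(v[1],v[0])
for cen in (C,b,hz):
    print('r mark',np.hypot(*(mk-cen)),'r tip',np.hypot(*(tip-cen)),'ang mark',a(mk-cen),'tip',a(tip-cen),'diff',a(mk-cen)-a(tip-cen))
print('mark line dir',a(mo-mi),'arrow dir',a(tip-base))
B=[plane(c,p,.01)[:2] for p in [(220.5,22.5),(279,174.5),(418.5,124)]]
print('bolts mid',(B[0]+B[2])/2, 'dirs',a(B[0]-B[1]),a(B[2]-B[1]))
E
```

```text
button [0.54081853 0.11101523] housing [0.54097267 0.11178715]
mark [0.58288597 0.11241315] tip [0.5746805  0.11335738]
r mark 0.04058807270717559 r tip 0.03240893430680714 ang mark 0.010179352411851765 tip 0.041895289985815806 diff -0.03171593757396404
r mark 0.042090660508711554 r tip 0.03394287036876646 ang mark 0.033218281633840926 tip 0.06905769269052676 diff -0.03583941105668584
r mark 0.041917973580525555 r tip 0.03374437895190619 ang mark 0.014934485269635813 tip 0.04654993642315222 diff -0.03161545115351641
mark line dir 0.016396509252452483 arrow dir 0.07792186674918992
bolts mid [0.540714   0.11077906] dirs -1.4822805584565857 -3.057858319758089
```

>>> send_rows([
  {"dx": 0.39,"dy": 0.416,"dz": 0,"rx": 0,"ry": 0,"rz": 0,"gripper": -1},
  {"dx": 0.39,"dy": 0.416,"dz": 0,"rx": 0,"ry": 0,"rz": 0,"gripper": -1},
  {"dx": 0.39,"dy": 0.416,"dz": 0,"rx": 0,"ry": 0,"rz": 0,"gripper": -1},
  {"dx": 0.39,"dy": 0.416,"dz": 0,"rx": 0,"ry": 0,"rz": 0,"gripper": -1},
  {"dx": 0,"dy": 0,"dz": 0.7,"rx": 0,"ry": 0,"rz": 0,"gripper": -1},
  {"dx": 0,"dy": 0,"dz": 0.7,"rx": 0,"ry": 0,"rz": 0,"gripper": -1},
  {"dx": 0.1,"dy": -0.27,"dz": 0,"rx": 0,"ry": 0,"rz": 0,"gripper": -1},
  {"dx": 0.1,"dy": -0.27,"dz": 0,"rx": 0,"ry": 0,"rz": 0,"gripper": -1},
  {"dx": 0,"dy": 0,"dz": 0,"rx": 0,"ry": 0,"rz": 0,"gripper": -1},
])

```text
time_s: 32.05
eef_pos: [0.497, 0.156, 0.1095]
ee_rot: [-0.0, -0.61, 0.792, 0.001]
ft_force: [-2.5, 0.7, -1.9]
finger_gap: 0.0006
```

```bash
python3 look2.py s25 | sed -n '1p;/3[56][0-9]\./p'
```

```text
t 32.1 p [0.4971 0.1561 0.1096] theta -3.75 q1,q6 0.259 -2.625 corr rows [ 0.003 -0.012  0.033] Fr,Ft,Fz 2.1 1.4 -1.7
(np.float64(361.0849753694581), np.float64(230.0018472906404), np.int32(16)) (np.float64(0.04184819361812145), np.float64(-0.06512337856143617))
```

>>> send_rows([
  {"dx": 0.03,"dy": -0.02,"dz": 0,"rx": 0,"ry": 0,"rz": 0,"gripper": -1},
  {"dx": 0.05,"dy": 0.024,"dz": 0,"rx": 0,"ry": 0,"rz": -0.375,"gripper": -1},
  {"dx": 0,"dy": 0,"dz": 0,"rx": 0,"ry": 0,"rz": 0,"gripper": -1},
])

```text
time_s: 32.4
eef_pos: [0.4949, 0.1529, 0.1096]
ee_rot: [-0.0, -0.629, 0.778, 0.001]
ft_force: [-8.2, 5.9, 0.7]
finger_gap: 0.0005
```

```bash
python3 look2.py s26 | sed -n '1p;/3[56][0-9]\./p'
```

```text
t 32.45 p [0.4949 0.1529 0.1096] theta -3.704 q1,q6 0.254 -2.676 corr rows [-0.018 -0.012  0.032] Fr,Ft,Fz 10.5 -0.9 0.4
(np.float64(362.7421124828532), np.float64(230.5775034293553), np.int32(13)) (np.float64(0.042146849868897024), np.float64(0.006390879892642254))
```

Moved about 0.06 rad. Retract and check with the wrist camera.

>>> send_rows([
  {"dx": -0.03,"dy": 0.02,"dz": 0,"rx": 0,"ry": 0,"rz": 0,"gripper": -1},
  {"dx": -0.1,"dy": 0.27,"dz": 0,"rx": 0,"ry": 0,"rz": 0,"gripper": -1},
  {"dx": -0.1,"dy": 0.27,"dz": 0,"rx": 0,"ry": 0,"rz": 0,"gripper": -1},
  {"dx": 0,"dy": 0,"dz": -0.7,"rx": 0,"ry": 0,"rz": 0,"gripper": -1},
  {"dx": 0,"dy": 0,"dz": -0.7,"rx": 0,"ry": 0,"rz": 0,"gripper": -1},
  {"dx": -0.39,"dy": -0.416,"dz": 0,"rx": 0,"ry": 0,"rz": 0,"gripper": -1},
  {"dx": -0.39,"dy": -0.416,"dz": 0,"rx": 0,"ry": 0,"rz": 0,"gripper": -1},
  {"dx": -0.39,"dy": -0.416,"dz": 0,"rx": 0,"ry": 0,"rz": 0,"gripper": -1},
  {"dx": -0.5,"dy": -0.416,"dz": 0,"rx": 0,"ry": 0,"rz": 0,"gripper": -1},
  {"dx": 0,"dy": 0,"dz": 0,"rx": 0,"ry": 0,"rz": 0,"gripper": -1},
  {"dx": 0,"dy": 0,"dz": 0,"rx": 0,"ry": 0,"rz": 0,"gripper": -1},
])

```text
time_s: 33.55
eef_pos: [0.5683, 0.2348, 0.1785]
ee_rot: [-0.0, -0.629, 0.778, -0.0]
ft_force: [-0.8, -0.5, -0.2]
finger_gap: 0.0006
```

```bash
python3 - <<'E'
from h import *
from cell import robot
im=robot.get_image('wrist'); a=im['pixels'][:,:,::-1]; cv2.imwrite('pics/w3.png',a)
cv2.imwrite('pics/w3z.png',cv2.resize(a[:118,215:365],None,fx=5,fy=5,interpolation=cv2.INTER_CUBIC))
import pickle; pickle.dump({k:im[k] for k in('intrinsics','origin','attitude')},open('w3.pkl','wb'))
sc=robot.get_image('scene'); cv2.imwrite('pics/s27.png',sc['pixels'][:,:,::-1])
o=robot.get_obs(); status(o)
E
```

```text
t 33.65 p [0.5679 0.2341 0.1784] theta -3.703 q1,q6 0.353 -2.577 corr rows [1.842 1.168 1.41 ] Fr,Ft,Fz -0.0 0.1 -0.6
```

View pics/w3z.png

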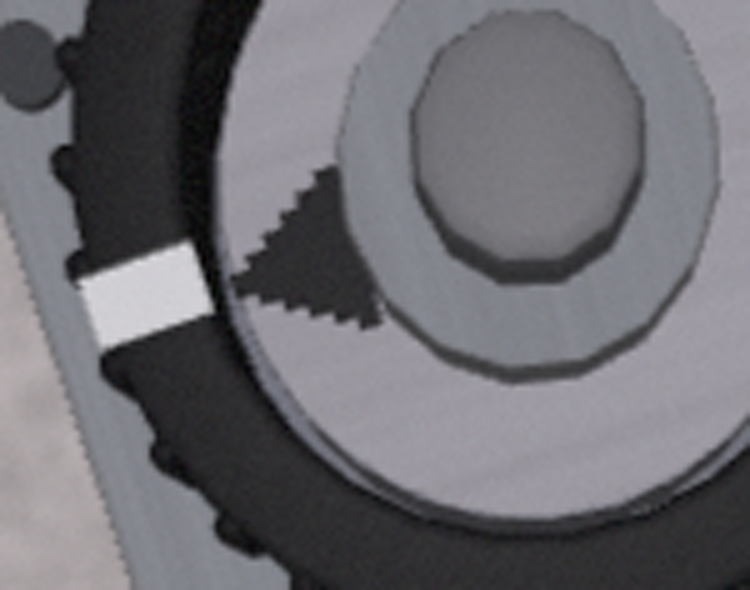

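View pics/w3.png

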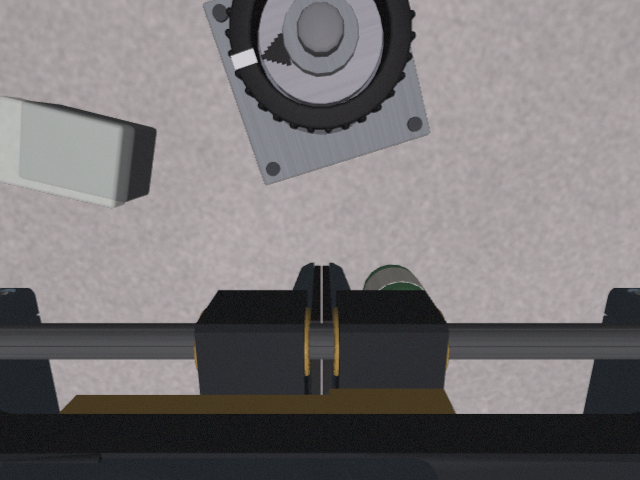

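View pics/s27.png

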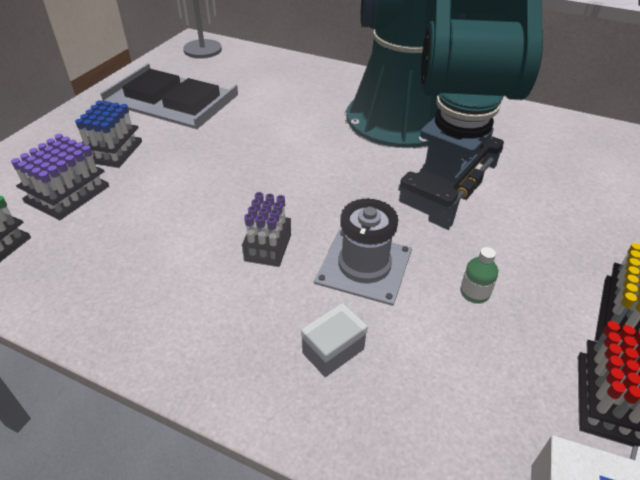

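```bash
python3 - <<'E'
from h import *
import pickle
c=pickle.load(open('w3.pkl','rb'))
u=lambda x,y:(215+x/5-.4,y/5-.4)
P=lambda p,z:plane(c,u(*p),z)[:2]
a=lambda v:np.arctan2(v[1],v[0])
b=P((529,135),.1395)
q=[(78,285),(190,242),(213,308),(103,350)]
mk=np.mean([P(p,.128) for p in q],0); mi=(P(q[1],.128)+P(q[2],.128))/2; mo=(P(q[0],.128)+P(q[3],.128))/2
tip=P((233,283),.1185)
B=[plane(c,p,.01)[:2] for p in [(220,12.5),(273,169),(414.5,124)]]; bm=(B[0]+B[2])/2
d0,d1=a(B[0]-B[1])+np.pi/2,a(B[2]-B[1])+np.pi
print('foot dirs',d0,d1,'bolt mid',bm,'button',b)
for cen in (C,b,bm): print('r',np.hypot(*(mk-cen)),np.hypot(*(tip-cen)),'ang mark',a(mk-cen),'tip',a(tip-cen))
print('line dir',a(mo-mi))
E
```

```text
foot dirs 0.09005233336617402 0.08980549646791047 bolt mid [0.54066751 0.11065389] button [0.54084091 0.11069547]
r 0.040636085011588746 0.0322474782886029 ang mark 0.059873426522466515 tip 0.03430181004248631
r 0.04218812134792301 0.033773731619025346 ang mark 0.08867427199830037 tip 0.07143164012522855
r 0.042364527916035954 0.033949667189104166 ang mark 0.08928928405501275 tip 0.07228856307568053
line dir 0.12158063570180097
```

```bash
python3 - <<'E'
import cv2,numpy as np
a=cv2.imread('pics/scene0.png').astype(int);b=cv2.imread('pics/s27.png').astype(int)
for n,(x0,y0,x1,y1) in dict(rack=(235,185,300,270),bottle=(455,240,505,305),box=(295,300,375,375)).items(): print(n,np.abs(a-b)[y0:y1,x0:x1].mean())
from cell import robot
print(robot.close_job())
E
```

```text
rack 10.41260935143288
bottle 11.068923076923078
box 12.659277777777778
the job is handed in; nothing more can be done
None
```

```bash
python3 - <<'E'
import cv2,numpy as np
a=cv2.imread('pics/scene0.png',0).astype(np.float32);b=cv2.imread('pics/s27.png',0).astype(np.float32)
print('bench',np.abs(a-b)[380:430,200:400].mean())
for n,(x0,y0,x1,y1) in dict(rack=(235,185,300,270),bottle=(455,240,505,305),box=(295,300,375,375),foot=(315,240,415,300)).items(): print(n,cv2.phaseCorrelate(a[y0:y1,x0:x1].copy(),b[y0:y1,x0:x1].copy()))
E
```

```text
bench 13.8494
rack ((-0.008041278536005336, -0.008196207925458054), 0.9996343230023796)
bottle ((0.015248415569505624, 0.045742405977172496), 0.9835498343573676)
box ((-0.029747066450816817, 0.5075606196659308), 1.0033353589375813)
foot ((-0.020868306667580327, -0.19116577542380497), 0.941847856203715)
```

The job is done and handed in at about 34 s of the 61 s allowed.

- **Vent:** I pressed the button with the shut fingertips. It met a hard stop at a tool height of about 133.4 mm, about 6 mm below my estimate of first contact, with up to 36 N on it. It then sprang back, and later pictures show it up. That it went fully down is read from this travel and force, because the button's position is not measured directly.
- **Ring:** I pushed it anticlockwise by its ridges in two long strokes. The white line passed the arrow once and came round a second time, then a small nudge of about 0.05 rad lined it up.
- **Alignment:** In the last wrist picture the line is at 0.089 rad about the axis. The canister's foot gives the arrow's direction as 0.090 rad. The arrow tip itself measures 0.072 rad, so the two references differ by about 1°. Taken by its slope over its short length, the line reads 0.12 rad, but that is a rougher measure.
- **Clear of everything:** The tool was about 0.12 m from the ring's axis and 50 mm above the ring, with the force reading at zero.
- **Rack, bottle and tip box:** Image comparison gave no shift for the rack and bottle. The tip box read 0.5 pixel, against 0.2 pixel for the bolted foot. The overall lighting had changed between the two pictures, and the arm never came near the box, so I take it as unmoved.

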